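Charge the pigment shaker and pin its lid bar

TASK

Get every lump of pigment, those in the scoop and those spilled on the bench, into the clear jar through the orange funnel while it stands in the jar, and set the empty scoop back upright on the green glass slab. Then lift the funnel out and stand it upright in the round wooden rest, swing the yellow lid bar shut over the jar so that its eye lies between the two ears of the clevis, and drop the red-handled pin from the rack down through ears and eye until it is fully home. Leave the brayer, tape roll and paint tube where they are.

Things in the scene. Friction and masses are not known exactly. Their poses are not given: they have to be found in the camera images.
- station: The shaker station, fixed: blue base plate 110 x 290 x 12 mm. Origin: on the bench under the jar's axis. Along its y axis stand the bar's hinge post (y = +100 mm), the clear jar (y = 0) and the clevis (y = -100 mm; ears carried by a steel column 125 mm high at y = -118 to -138 mm). The open bar stands out on the +x side. Nothing fixed is over 127 mm high.
- jar (a point): Centre of the jar's mouth, 100 mm above the bench. Jar: clear straight tube, 68 mm outside, 60 mm inside, inner floor 83 mm below this point. Lumps belong inside it, centres more than 18 mm below this point (the spout reaches 24 mm down).
- clevis (a point): Centre of the pin hole on top of the upper ear, 125 mm above the bench. Two steel ears, each 36 x 36 x 8 mm, with vertical 15 mm holes, tops at 0 and -22 mm from this point; the 14 mm gap between them takes the bar's 10 mm eye.
- bar (a joint): Angle of the yellow lid bar on its vertical hinge: 0 = shut on its stop (eye between the ears, holes in line), grows anticlockwise from above as it opens (to 1.8). Stiff (0.08 N m), stays put. Bar 24 wide, 10 thick, underside 105 mm above the bench, black 80 mm lid disc below; end eye 36 x 36 x 10 with 15.5 mm hole, 200 mm from the hinge. It can only shut with the funnel out of the jar.
- bar_knob (a point): Top centre of the black upright round knob on the bar, 14 mm thick and 36 mm tall (151 mm above the bench at its top), 150 mm from the hinge axis. The bar may be pushed or pulled by it.
- funnel: Loose orange funnel, 90 g, starts standing in the jar. Origin: centre of the spout's lower end, z up the axis. Spout 50 mm outside, 44 mm inside, 30 mm long; round collar 82 mm, whose underside at 24 mm rests on the jar's rim or on the wooden rest; cone above it opens to 116 mm outside at 80 mm.
- funnel_mouth (a point): Centre of the funnel's mouth, in the plane of its rim, 80 mm above the funnel's origin.
- funnel_tab (a point): Middle of the top edge of the funnel's upright grip tab: 10 mm thick (along the funnel's y), 32 mm wide (along its x), at the rim on the funnel's -y side, 61 mm from the axis; it stands 35 mm above the rim.
- rest: Fixed wooden ring, the funnel's rest: 88 mm outside, 62 mm hole, 40 mm high, open at the top. Origin: centre of its underside on the bench. With the funnel standing in it the funnel's origin is 16 mm above the bench.
- rack: Fixed wooden block 70 x 70 x 55 mm with one vertical 16 mm through hole in its middle, where the pin starts. Origin: centre of its underside.
- pin: Loose steel clevis pin, 70 g, upright in the rack. Origin: centre of its foot, z up the axis. Shank 12 mm thick, 50 mm long, chamfered foot; then a flange 28 mm wide (50 to 54 mm); then a red round grip 18 mm thick (54 to 88 mm). Fully home, the flange lies on the upper ear, the foot 50 mm below the ear's top.
- slab: Fixed green glass inking slab, 150 x 170 x 6 mm. Origin: centre of its underside.
- scoop: Loose aluminium scoop, 130 g. Origin: centre of underside. Floor 80 (x) x 58 (y) x 3 mm; walls 35 mm high at sides and back (+x); front (-x) open: lumps slide out when tilted front-down 45 to 60 degrees. Bridge handle right above the origin: dark wooden bar along y, 58 mm long, 12 mm thick (x), 68 to 100 mm above the underside.
- brayer: Bystander: ink roller with a blue handle, about 170 mm long, 38 mm high, lying on the bench.
- tape: Bystander: roll of blue tape, 96 mm across, 24 mm high.
- tube: Bystander: white and red paint tube, about 110 x 34 x 18 mm, lying on the bench.
- lump1: ochre or red-brown earth pigment lump, 18 x 17 x 17 mm, 15 g; origin at its centre, axes along its edges; may be absent. Starts in the scoop.
- lump2: ochre or red-brown earth pigment lump, 18 x 17 x 17 mm, 15 g; origin at its centre, axes along its edges; may be absent. Starts in the scoop.
- lump3: ochre or red-brown earth pigment lump, 18 x 17 x 17 mm, 15 g; origin at its centre, axes along its edges; may be absent. Starts in the scoop.
- lump4: ochre or red-brown earth pigment lump, 18 x 17 x 17 mm, 15 g; origin at its centre, axes along its edges; may be absent. Starts in the scoop.
- lump5: ochre or red-brown earth pigment lump, 18 x 17 x 17 mm, 15 g; origin at its centre, axes along its edges; may be absent. Starts in the scoop.
- lump6: ochre or red-brown earth pigment lump, 18 x 17 x 17 mm, 15 g; origin at its centre, axes along its edges; may be absent. Starts spilled on the bench beyond the station, on its +x side.
- lump7: ochre or red-brown earth pigment lump, 18 x 17 x 17 mm, 15 g; origin at its centre, axes along its edges; may be absent. Starts spilled on the bench beyond the station, on its +x side.
- lump8: ochre or red-brown earth pigment lump, 18 x 17 x 17 mm, 15 g; origin at its centre, axes along its edges; may be absent. Starts spilled on the bench beyond the station, on its +x side.
Mind the look-alikes: they are no part of the job. Of the things that look like the funnel, the larger one is meant.

How it is judged:
By the outcome, as a careful person would: the job done as asked, in the order asked, and still so for the second after the job is handed in, with the robot touching nothing.
Of lump1, lump2, lump3, lump4, lump5 only 2 to 4 are there at a start; the rules pass over those that are not, and their reading is None.
Of lump6, lump7, lump8 only 1 to 3 are there at a start; the rules pass over those that are not, and their reading is None.
At some moment in a run one of lump6, lump7, lump8 may be knocked a few centimetres aside while the robot is not near it.
It also fails if it takes over 210 s, if anything falls off the work surface, if the arm or the gripper's body presses on something with over 40 N, if the wrist force passes 120 N, or if a joint passes its speed limit or range.

ROBOT

A 7-joint arm with a two-finger parallel gripper is mounted at the origin on the work surface. World frame = base frame: x ahead of the robot, y to its left, z up, the work surface at z = 0. Lengths are in mm, angles in rad, forces in N, time in s.
With the tool pointing down it reaches from about 400 to 875 mm from the base axis. Payload 4.4 kg.
Tool frame: the origin (TCP) lies between the finger pads; the fingertips stand ctrl.tcp_to_tips ahead of it and the grasp point (between the pads) lies 8 mm behind it (ctrl.tcp_to_tips is the distance from the TCP to the fingertips, in mm); z points along the fingers, y is the direction in which the jaws open and shut (so a half turn about z gives the same grasp; the last joint's range is limited). The gripper opens to 85 mm and grips with 20 to 120 N. Pads are 22 mm wide; open, the fingers measure 114 mm over their backs; the gripper's body (76 mm by 85 mm) begins 54 mm behind the grasp point. The pads swing forward as they close: fully open they stand 13 mm farther back than shut.
Start: joints at [-1.327, 0.628, 0.038, 1.517, -0.027, 0.996, -0.02], TCP at [198.141, 619.078, 242.313] pointing down, gripper open.
Joint ranges: [-3.06, 3.06], [-0.37, 2.12], [-1.25, 1.32], [0.18, 2.47], [-1.1, 4.24], [0.23, 1.98], [-2.94, 2.94]. Speed limits (rad/s): [2.57, 2.57, 3.14, 3.14, 3.14, 3.14, 3.14].

INTERFACE

Orientations are given as [roll, pitch, yaw] about the fixed x, y, z axes, in that order (R = Rz(yaw) Ry(pitch) Rx(roll)).
In Python, from cell import ctrl gives the robot as it stands.
- The arm moves only by the tool send_rows, never from a script. Its argument "rows" is a list of rows, each an object of numbers: "x", "y", "z": the shift along the world's x, y, z in cm; "roll": the turn about the world's z in degrees; "claw": the closure, from 0 (fully open) to 1 (shut). A call has 1 to 5 rows; each row is the pose to reach, as a shift and turn from the pose commanded when the call began; what a row does not reach only later rows make up. A row lasts 1/12 s, in which the tool goes at most 41.7 mm and 7.16 degrees, less where a joint would pass 70% of its speed; a pose out of reach is approached as far as the arm can. A call with a gripper value outside its range is refused whole. The fingers move at their own pace and stop on an object; the grip force is fixed at half the most. Time passes only in rows, so rows that repeat a pose let the fingers close. It gives the time, the measured TCP pose, the force and the opening at its end, in the units of the state.
- ctrl.read_state(): the state, without advancing time (a new reading comes with each control period).
- ctrl.get_image(name): name is "scene" or "side" or "wrist"; returns (picture, depth): 420x560x3 uint8, blue, green, red; 420x560 float32, mm along the optical axis (not along the pixel's ray), 0 where there is no reading.
- ctrl.get_calibration(name): a dict with "intrinsics" (3x3 intrinsics, pixels), "T" (4x4, takes a point from camera to world coordinates). Camera axes: x right, y down, z forward; pixel columns grow to the right and rows downward; lengths in mm; the calibration is good to about 2 mm. A picture is of the moment at which its call begins: read the wrist's pose just before it. get_calibration takes no time and is no camera call; for the wrist camera it gives the pose at the moment of the call.
- ctrl.finish_job(): hands the job in, once; it reports no verdict.
Trained networks look in the newest picture that a camera, given by its name, has taken for a name from the list of things; names that differ only in an ending like _2 or _b are one class to them, and where a whole thing is asked for, a point or a joint stands for the part that bears it (a point fixed in the world has none). Each returns a list of dicts, best first, with "confidence" (0 to 1); they miss things now and then, are a little off and sometimes report something else, mostly with a low value. They report only what shows in the picture. A call takes as long as a camera call. They do not tell look-alikes from the thing itself.
- ctrl.recognise(camera, query): "uv" ([column, row] in pixels, amid what is visible of it).
- ctrl.regions_of(camera, query): "region" (420x560 bool, what is visible of it) and "uv" ([column, row] in pixels, amid what is visible of it).
- ctrl.place_of(camera, query): "uv" ([column, row] in pixels: a listed point, or the origin of a listed thing).
The state is a dict: "clock": time; "qpos": joint angles; "qd": joint speeds; "tau": joint torques, N m; "eef_pos": TCP position; "tool_rot": TCP orientation; "force": force on the tool from outside, world axes, zero at the start; "torque": the same for the moment, N m; "width": finger opening in mm.
Only numpy, scipy, OpenCV 4.12 (cv2) and the standard library are available. Lean on these libraries where they do the work, as an engineer would, in place of code of your own. Each camera call takes 0.05 s, during which the arm holds its last target. There are 200 camera calls.

## Working session

There is one attempt and no reset: what is moved stays moved. The work goes in short steps, Python scripts to look and compute and a tool call to move; the robot and the scene stay as the last step left them, time stands still between calls to the robot, and variables do not carry over. Pictures are saved under pics/ and viewed, on a budget of 14 in all, crops included, one or two more only if the job needs it, and the job is handed in when it is done.

Besides the shell and the picture viewer there is one more tool, called after "Call:" as name(argument=value, ...), one argument or row to a line, values as JSON. send_rows: Moves the arm, as the interface text tells. Its arguments: {"type":"object","properties":{"rows":{"type":"array"}},"required":["rows"]}

```bash
mkdir -p pics; ls
cat > h.py <<'E'
from cell import ctrl
import numpy as np, cv2
def ray(cam,uv,z):
    c=ctrl.get_calibration(cam);K=np.array(c['intrinsics']);T=np.array(c['T'])
    d=T[:3,:3]@np.linalg.inv(K)@np.array([uv[0],uv[1],1.]);o=T[:3,3]
    return o+d*(z-o[2])/d[2]
def cloud(cam,D):
    c=ctrl.get_calibration(cam);K=np.array(c['intrinsics']);T=np.array(c['T'])
    v,u=np.mgrid[:D.shape[0],:D.shape[1]]
    p=np.stack([(u-K[0,2])/K[0,0]*D,(v-K[1,2])/K[1,1]*D,D],-1)
    w=p@T[:3,:3].T+T[:3,3]; w[D<=0]=np.nan
    return w
E
python3 - <<'E'
from h import *
print(ctrl.read_state(), ctrl.tcp_to_tips)
I=[]
for n in ['scene','side']:
    im,D=ctrl.get_image(n);cv2.imwrite(f'pics/{n}0.png',im);np.save(n+'0.npy',D)
    w=cloud(n,D)
    print(n,np.array(ctrl.get_calibration(n)['T'])[:3,3].round())
    for q in ['station','jar','clevis','bar_knob','funnel','funnel_mouth','funnel_tab','rest','rack','pin','slab','scoop','lump1','brayer','tape','tube']:
        for r in ctrl.place_of(n,q)[:8]:
            u,v=map(int,map(round,r['uv'])); 
            p=w[v,u].round() if 0<=v<420 and 0<=u<560 else None
            print(q,round(r['confidence'],2),(u,v),p, ray(n,r['uv'],0).round()[:2])
E
```

```text
pics
{'clock': 0.0, 'qpos': array([-1.32680823,  0.62933182,  0.03844766,  1.51836506, -0.0270051 ,
        0.99635272, -0.02001   ]), 'qd': array([ 0.0008488 ,  0.00135632, -0.00030051, -0.00037237, -0.00152179,
       -0.00047318,  0.00054982]), 'tau': array([-4.08875536e-06, -5.63388169e+01,  1.22551918e+00, -1.93448693e+01,
        1.08755150e-02,  1.04704639e-02, -6.28192751e-06]), 'eef_pos': array([197.94211977, 618.47671963, 241.39941869]), 'tool_rot': array([-3.13965398e+00,  2.42899433e-05,  2.83178726e+00]), 'force': array([-0.0626702 , -0.04416111,  0.92205791]), 'torque': array([-0.00789573,  0.00253763, -0.02130076]), 'width': 85.51127454737596} 11.0
scene [1279. -607. 1113.]
station 0.72 (275, 236) [522. -40.  37.] [497. -20.]
jar 0.82 (276, 210) [537. -49. 153.] [419.  39.]
jar 0.47 (222, 309) [ 611. -264.    3.] [ 609. -263.]
clevis 0.68 (240, 214) [ 476. -116.  129.] [370. -50.]
clevis 0.68 (381, 188) [550. 323.  31.] [532. 349.]
bar_knob 0.97 (343, 221) [659.  64. 148.] [563. 169.]
funnel 0.91 (276, 214) [518. -34. 114.] [432.  31.]
funnel 0.71 (223, 211) [ 371. -10
[... 1561 characters left out ...]
] [ 465. -266.]
rack 0.26 (260, 168) [ 593. -220.   35.] [ 598. -260.]
rack 0.23 (250, 359) [564. 348.  24.] [566. 338.]
pin 0.41 (303, 165) [ 468. -135.  128.] [ 469. -279.]
slab 0.93 (266, 367) [531. 358.  10.] [533. 353.]
slab 0.59 (305, 166) [ 463. -137.  123.] [ 461. -272.]
slab 0.32 (242, 192) [ 638. -139.   16.] [ 641. -156.]
scoop 0.68 (262, 367) [535. 382.  68.] [541. 354.]
lump1 0.65 (251, 360) [562. 351.  24.] [565. 340.]
lump1 0.56 (244, 191) [ 633. -146.   13.] [ 636. -158.]
lump1 0.48 (258, 354) [542. 372. 104.] [551. 327.]
brayer 0.62 (184, 364) [696. 369.  31.] [705. 356.]
tape 0.67 (358, 157) [ 298. -322.    0.] [ 297. -325.]
tube 0.92 (359, 312) [333. 225.  16.] [330. 215.]
```

View pics/scene0.png

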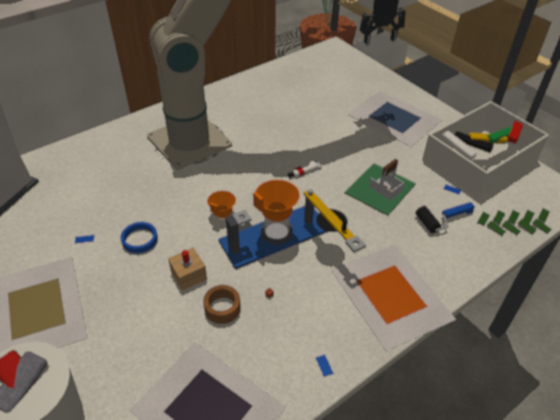

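View pics/side0.png

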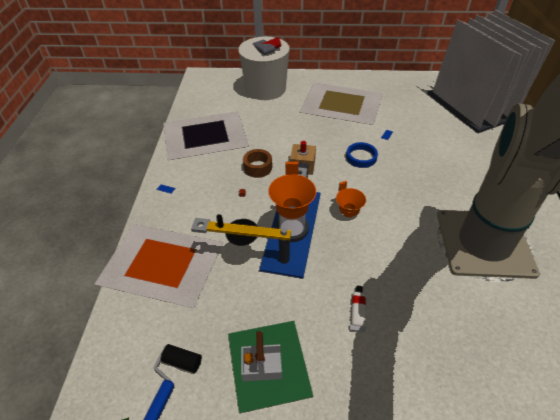

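Call:
send_rows(
  rows=[
    {"x": 3.1,"y": -2.4,"z": 2},
    {"x": 6.2,"y": -4.8,"z": 4},
    {"x": 9.3,"y": -7.2,"z": 6},
    {"x": 12.4,"y": -9.6,"z": 8},
    {"x": 15.5,"y": -12,"z": 8},
  ],
)

```text
$.rows[0]: bad value
```

Call:
send_rows(
  rows=[
    {"x": 3.1,"y": -2.4},
    {"x": 6.2,"y": -4.8},
    {"x": 9.3,"y": -7.2},
    {"x": 12.4,"y": -9.6},
    {"x": 15.5,"y": -12},
  ],
)

```text
$.rows[0]: bad value
```

Call:
send_rows(
  rows=[
    {"x": 3.1,"y": -2},
    {"x": 3.1,"y": -2},
    {"x": 3.1,"y": -2},
  ],
)

```text
$.rows[0]: bad value
```

Run:
```python
from h import *
s=ctrl.read_state();print(s['eef_pos'].round(1),s['tool_rot'].round(3),s['clock'],s['qpos'].round(2))
im,D=ctrl.get_image('wrist');cv2.imwrite('pics/w1.png',im)
c=ctrl.get_calibration('wrist');print(np.array(c['T']).round(3),c['intrinsics'])
w=cloud('wrist',D);np.save('w1.npy',w)
for q in ['scoop','slab','lump1']:
    for r in ctrl.regions_of('wrist',q):
        m=r['region'];p=w[m];p=p[~np.isnan(p[:,0])]
        print(q,round(r['confidence'],2),np.round(r['uv']),m.sum(),np.median(p,0).round(1),p.min(0).round(),p.max(0).round())
    print([(np.round(r['uv']),round(r['confidence'],2)) for r in ctrl.place_of('wrist',q)])
```

```text
[198.1 619.1 242.3] [3.142 0.    2.832] 1.7 [-1.33  0.63  0.04  1.52 -0.03  1.   -0.02]
[[ 3.06000e-01  9.13000e-01  2.70000e-01  1.30046e+02]
 [ 9.52000e-01 -2.93000e-01 -8.70000e-02  6.41060e+02]
 [ 0.00000e+00  2.84000e-01 -9.59000e-01  3.73083e+02]
 [ 0.00000e+00  0.00000e+00  0.00000e+00  1.00000e+00]] [[299.40353387   0.         281.27045251]
 [  0.         299.40353387 210.83823804]
 [  0.           0.           1.        ]]
[]
slab 0.62 [126. 416.] 166 [481.  264.8   5. ] [195. 242.  -2.] [494. 574. 305.]
[]
[]
```

View pics/w1.png

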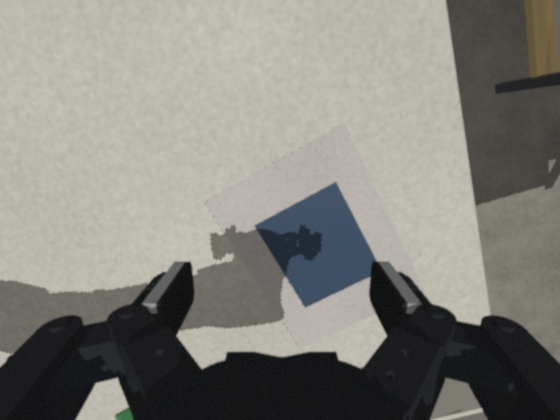

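Call:
send_rows(
  rows=[
    {"x": 3.1,"y": -2.4,"z": 2,"roll": 0,"claw": 0},
    {"x": 6.2,"y": -4.8,"z": 4,"roll": 0,"claw": 0},
    {"x": 9.3,"y": -7.2,"z": 6,"roll": 0,"claw": 0},
    {"x": 12.4,"y": -9.6,"z": 8,"roll": 0,"claw": 0},
    {"x": 15.5,"y": -12,"z": 8,"roll": 0,"claw": 0},
  ],
)

```text
clock: 2.47
eef_pos: [349.7, 503.7, 325.4]
tool_rot: [3.135, 0.001, 2.833]
force: [0.7, 0.6, 0.2]
width: 85.3
```

Call:
send_rows(
  rows=[
    {"x": 3.1,"y": -2.4,"z": 0,"roll": 0,"claw": 0},
    {"x": 6.2,"y": -4.8,"z": 0,"roll": 0,"claw": 0},
    {"x": 9.3,"y": -7.2,"z": 0,"roll": 0,"claw": 0},
    {"x": 12.4,"y": -9.6,"z": 0,"roll": 0,"claw": 0},
    {"x": 15.5,"y": -12,"z": 0,"roll": 0,"claw": 0},
  ],
)

```text
clock: 2.88
eef_pos: [504.7, 381.4, 322.0]
tool_rot: [3.141, 0.0, 2.832]
force: [0.0, 1.0, 0.8]
width: 85.0
```

Call:
send_rows(
  rows=[
    {"x": 3.1,"y": -2,"z": 0,"roll": 0,"claw": 0},
    {"x": 3.1,"y": -2,"z": 0,"roll": 0,"claw": 0},
    {"x": 3.1,"y": -2,"z": 0,"roll": 0,"claw": 0},
  ],
)

```text
clock: 3.13
eef_pos: [536.7, 360.0, 321.5]
tool_rot: [-3.141, 0.001, 2.826]
force: [-1.3, 0.2, -0.3]
width: 85.7
```

```bash
cat > look.py <<'E'
import sys
from h import *
name=sys.argv[1]
s=ctrl.read_state();print(s['eef_pos'].round(1),s['tool_rot'].round(3),round(s['clock'],2),s['qpos'].round(2))
im,D=ctrl.get_image('wrist');cv2.imwrite(f'pics/{name}.png',im)
w=cloud('wrist',D);np.save(name+'.npy',w)
for q in sys.argv[2:]:
    for r in ctrl.regions_of('wrist',q):
        m=r['region'];p=w[m];p=p[~np.isnan(p[:,0])]
        if len(p): print(q,round(r['confidence'],2),np.round(r['uv']),m.sum(),np.median(p,0).round(1),np.percentile(p,2,axis=0).round(),np.percentile(p,98,axis=0).round())
    print([(np.round(r['uv']),round(r['confidence'],2)) for r in ctrl.place_of('wrist',q)])
E
python3 look.py w2 scoop lump1
```

```text
[536.7 360.  321.5] [-3.141e+00  1.000e-03  2.826e+00] 3.13 [-0.68  0.56  0.08  1.42 -0.04  1.16  0.66]
scoop 0.87 [278. 182.] 2453 [536.  357.6  16.9] [502. 327.   6.] [580. 386. 106.]
scoop 0.38 [  8. 248.] 1054 [506.4  19.7 104.7] [473. -10.  99.] [533.  34. 143.]
[(array([279., 179.]), 0.75)]
lump1 0.54 [ 22. 320.] 148 [ 639.7 -136.1   12.8] [ 632. -148.    2.] [ 648. -132.   17.]
[(array([ 22., 323.]), 0.68), (array([274., 186.]), 0.66), (array([277., 198.]), 0.55)]
```

View pics/w2.png

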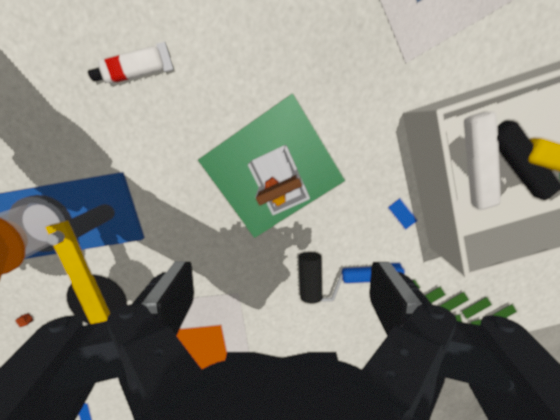

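Run:
```python
from h import *
w=np.load('w2.npy');im=cv2.imread('pics/w2.png')
near=(abs(w[...,0]-536)<60)&(abs(w[...,1]-358)<60)
def pca(m):
    p=w[m];c=(p[:,:2].max(0)+p[:,:2].min(0))/2;u,s,v=np.linalg.svd(p[:,:2]-p[:,:2].mean(0),full_matrices=False)
    return len(p),p.mean(0).round(1),v[0].round(3),p.min(0).round(),p.max(0).round()
print('handle',pca(near&(w[...,2]>92)))
m=near&(w[...,2]>32)&(w[...,2]<50);print('rim',pca(m),cv2.minAreaRect(w[m][:,:2].astype(np.float32)))
hsv=cv2.cvtColor(im,cv2.COLOR_BGR2HSV);g=(hsv[...,0]>60)&(hsv[...,0]<80)&(hsv[...,1]>90)&(abs(w[...,2]-6)<8)
print('slab',cv2.minAreaRect(w[g&(abs(w[...,0]-536)<130)&(abs(w[...,1]-358)<130)][:,:2].astype(np.float32)))
crop=im[130:250,200:360];cv2.imwrite('pics/c2.png',cv2.resize(crop,None,fx=5,fy=5,interpolation=cv2.INTER_CUBIC))
```

```text
handle (41422, array([521.9, 355. , 381.1]), array([-0.286, -0.958]), array([500., 298.,  92.]), array([566., 418., 412.]))
rim (340, array([552.3, 357.2,  39.3]), array([0.979, 0.203]), array([498., 324.,  32.]), array([583., 390.,  50.])) ((541.1107788085938, 356.739501953125), (80.19953918457031, 58.04396438598633), 6.860719680786133)
slab ((527.9464111328125, 349.4681396484375), (145.90249633789062, 164.9290008544922), 15.318521499633789)
```

View pics/c2.png

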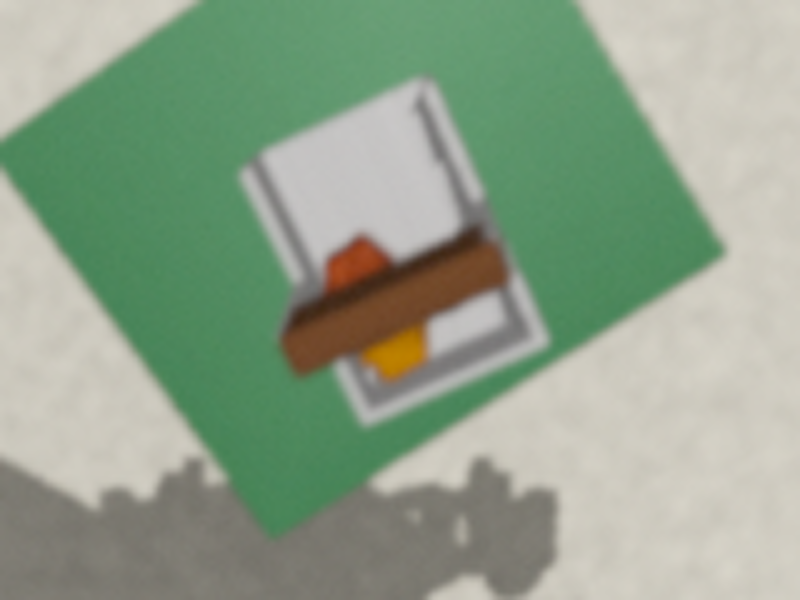

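Call:
send_rows(
  rows=[
    {"x": 0.4,"y": -0.3,"z": -2,"roll": -7,"claw": 0},
    {"x": 0.4,"y": -0.3,"z": -4,"roll": -14,"claw": 0},
    {"x": 0.4,"y": -0.3,"z": -6,"roll": -21,"claw": 0},
    {"x": 0.4,"y": -0.3,"z": -8,"roll": -28,"claw": 0},
    {"x": 0.4,"y": -0.3,"z": -10,"roll": -35,"claw": 0},
  ],
)

```text
clock: 3.8
eef_pos: [537.3, 361.1, 221.2]
tool_rot: [3.141, -0.001, 2.217]
force: [0.2, 0.0, -0.6]
width: 85.6
```

Call:
send_rows(
  rows=[
    {"x": 0,"y": 0,"z": 0,"roll": -7,"claw": 0},
    {"x": 0,"y": 0,"z": 0,"roll": -14,"claw": 0},
    {"x": 0,"y": 0,"z": -1,"roll": -21,"claw": 0},
    {"x": 0,"y": 0,"z": -2,"roll": -28,"claw": 0},
    {"x": 0,"y": 0,"z": -3,"roll": -30,"claw": 0},
  ],
)

```text
clock: 4.22
eef_pos: [537.3, 361.4, 191.5]
tool_rot: [3.141, -0.001, 1.696]
force: [-0.7, 0.9, -0.1]
width: 85.4
```

```bash
python3 look.py w3 scoop lump1
python3 - <<'E'
from h import *
w=np.load('w3.npy')
m=(abs(w[...,0]-541)<60)&(abs(w[...,1]-357)<60)&(w[...,2]>88)&(w[...,2]<112)
p=w[m].astype(np.float32);print(m.sum(),cv2.minAreaRect(p[:,:2]),p.mean(0))
E
```

```text
[537.3 361.4 191.5] [ 3.141e+00 -1.000e-03  1.696e+00] 4.22 [-0.84  0.7   0.36  1.58 -0.29  0.91 -0.26]
scoop 0.59 [286. 205.] 5197 [540.2 355.2  19.8] [504. 322.   3.] [581. 385. 103.]
[(array([286., 202.]), 0.61)]
lump1 0.86 [308. 214.] 343 [568.8 344.5  21.9] [560. 331.   7.] [579. 353.  25.]
lump1 0.36 [298. 214.] 55 [554.6 341.7  20.1] [536. 334.   5.] [559. 370. 102.]
lump1 0.28 [260. 170.] 15047 [514.2 366.2   2.7] [448. 260.   1.] [608. 435.   4.]
[(array([310., 216.]), 0.9), (array([293., 215.]), 0.4), (array([102., 292.]), 0.27)]Traceback (most recent call last):
  File "<stdin>", line 4, in <module>
cv2.error: OpenCV(4.12.0) /io/opencv/modules/imgproc/src/convhull.cpp:143: error: (-215:Assertion failed) total >= 0 && (depth == CV_32F || depth == CV_32S) in function 'convexHull'
```

Run:
```python
from h import *
print(ctrl.read_state()['eef_pos'].round(1),ctrl.read_state()['tool_rot'].round(3))
w=np.load('w3.npy')
for a,b in [(92,112),(34,50)]:
    m=(abs(w[...,0]-541)<60)&(abs(w[...,1]-357)<60)&(w[...,2]>a)&(w[...,2]<b)
    p=w[m][:,:2].astype(np.float32).copy();print(m.sum(),cv2.minAreaRect(p),p.mean(0))
```

```text
[538.3 360.3 192.2] [ 3.141 -0.     1.7  ]
1111 ((542.2939453125, 353.4437561035156), (11.999568939208984, 57.352821350097656), 6.697850227355957) [541.97955 355.31528]
738 ((542.5031127929688, 353.1377258300781), (79.84447479248047, 58.60716247558594), 7.221006393432617) [550.0019 356.2191]
```

Call:
send_rows(
  rows=[
    {"x": 0.4,"y": -0.7,"z": -3,"roll": 0,"claw": 0},
    {"x": 0.4,"y": -0.7,"z": -7,"roll": 0,"claw": 0},
    {"x": 0.4,"y": -0.7,"z": -10.6,"roll": 0,"claw": 0},
    {"x": 0.4,"y": -0.7,"z": -10.6,"roll": 0,"claw": 0.6},
    {"x": 0.4,"y": -0.7,"z": -10.6,"roll": 0,"claw": 1},
  ],
)

```text
clock: 4.88
eef_pos: [541.6, 352.3, 85.0]
tool_rot: [-3.139, 0.001, 1.698]
force: [0.2, 1.0, 0.3]
width: 63.7
```

Call:
send_rows(
  rows=[
    {"x": 0,"y": 0,"z": 0,"roll": 0,"claw": 1},
    {"x": 0,"y": 0,"z": 0,"roll": 0,"claw": 1},
    {"x": 0,"y": 0,"z": 0,"roll": 0,"claw": 1},
    {"x": 0,"y": 0,"z": 0,"roll": 0,"claw": 1},
    {"x": 0,"y": 0,"z": 0,"roll": 0,"claw": 1},
  ],
)

```text
clock: 5.3
eef_pos: [543.6, 353.6, 88.0]
tool_rot: [3.138, -0.002, 1.698]
force: [-0.2, -0.5, 6.5]
width: 11.4
```

Call:
send_rows(
  rows=[
    {"x": 0,"y": 0,"z": 0.8,"roll": 0,"claw": 1},
    {"x": 2,"y": 0.2,"z": 0.8,"roll": 0,"claw": 1},
    {"x": 4,"y": 0.5,"z": 0.8,"roll": 0,"claw": 1},
    {"x": 4,"y": 0.5,"z": 0.8,"roll": 0,"claw": 1},
  ],
)

```text
clock: 5.63
eef_pos: [586.9, 357.6, 95.1]
tool_rot: [3.135, -0.0, 1.696]
force: [0.8, 0.0, -0.8]
width: 11.1
```

Call:
send_rows(
  rows=[
    {"x": -4.1,"y": -0.5,"z": 0,"roll": 0,"claw": 1},
    {"x": -8.2,"y": -1,"z": 0,"roll": 0,"claw": 1},
    {"x": -12.3,"y": -1.5,"z": 0,"roll": 0,"claw": 1},
    {"x": -8.2,"y": -1,"z": 0,"roll": 0,"claw": 1},
    {"x": -4.1,"y": -0.5,"z": 0,"roll": 0,"claw": 1},
  ],
)

```text
clock: 6.05
eef_pos: [526.3, 350.4, 91.8]
tool_rot: [-3.119, 0.004, 1.702]
force: [5.5, 2.6, -1.5]
width: 10.5
```

Call:
send_rows(
  rows=[
    {"x": 1,"y": 0.2,"z": 0,"roll": 0,"claw": 1},
    {"x": 1,"y": 0.2,"z": 0,"roll": 0,"claw": 1},
  ],
)

```text
clock: 6.22
eef_pos: [555.4, 354.4, 95.1]
tool_rot: [3.136, -0.0, 1.695]
force: [-0.1, -0.1, -1.2]
width: 11.0
```

Run:
```python
from h import *
print(ctrl.read_state()['eef_pos'].round(1),ctrl.read_state()['width'])
for n in ['side','scene']:
    im,D=ctrl.get_image(n);w=cloud(n,D);cv2.imwrite(f'pics/{n}1.png',im)
    for r in ctrl.regions_of(n,'lump1'):
        p=w[r['region']];print(n,round(r['confidence'],2),np.round(r['uv']),np.nanmedian(p,0).round(),r['region'].sum())
im=cv2.imread('pics/side1.png')
cv2.imwrite('pics/c3.png',cv2.resize(im[300:420,180:400],None,fx=3.5,fy=3.5,interpolation=cv2.INTER_CUBIC))
```

```text
[555.4 354.4  95.1] 10.962470087132928
side 0.66 [338. 347.] [386. 316.  16.] 62
scene 0.35 [348. 168.] [422. 316.  14.] 44
```

View pics/c3.png

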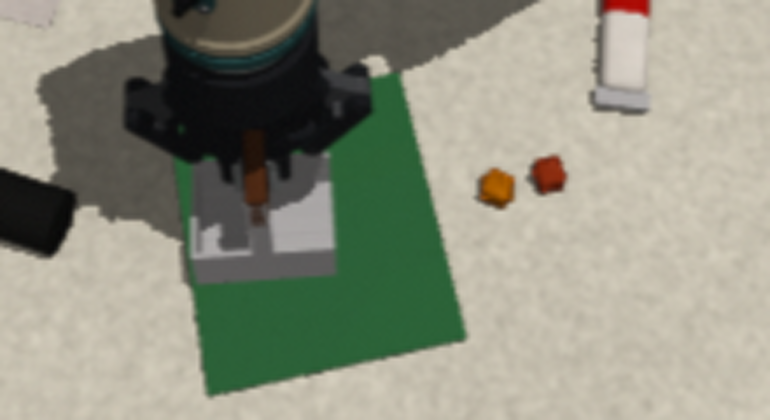

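Call:
send_rows(
  rows=[
    {"x": -1,"y": -0.2,"z": 0,"roll": 0,"claw": 1},
    {"x": -2,"y": -0.4,"z": 0,"roll": 0,"claw": 1},
    {"x": -2,"y": -0.4,"z": -0.6,"roll": 0,"claw": 1},
    {"x": -2,"y": -0.4,"z": -0.8,"roll": 0,"claw": 1},
    {"x": -2,"y": -0.4,"z": -0.8,"roll": 0,"claw": 0.5},
  ],
)

```text
clock: 6.83
eef_pos: [531.0, 350.9, 85.2]
tool_rot: [-3.141, 0.0, 1.698]
force: [0.3, 0.7, 0.1]
width: 21.9
```

Call:
send_rows(
  rows=[
    {"x": 0,"y": 0,"z": 0,"roll": 0,"claw": 0},
    {"x": 0,"y": 0,"z": 0,"roll": 0,"claw": 0},
    {"x": 0,"y": 0,"z": 3,"roll": 0,"claw": 0},
    {"x": -1,"y": 0,"z": 7,"roll": 0,"claw": 0},
    {"x": -2,"y": -1,"z": 11,"roll": 0,"claw": 0},
  ],
)

```text
clock: 7.25
eef_pos: [511.2, 342.5, 195.5]
tool_rot: [-3.141, -0.0, 1.699]
force: [-0.1, 2.2, 1.0]
width: 81.8
```

Call:
send_rows(
  rows=[
    {"x": -3,"y": -1,"z": 2,"roll": 0,"claw": 0},
    {"x": -6,"y": -1,"z": 4,"roll": 0,"claw": 0},
    {"x": -9,"y": -2,"z": 4,"roll": 0,"claw": 0},
    {"x": -9,"y": -2,"z": 4,"roll": 0,"claw": 0},
  ],
)

```text
clock: 7.58
eef_pos: [415.8, 319.7, 236.1]
tool_rot: [-3.136, -0.001, 1.699]
force: [-0.6, -0.5, -0.5]
width: 85.4
```

```bash
python3 look.py w4 scoop lump1
python3 - <<'E'
from h import *
w=np.load('w4.npy');im=cv2.imread('pics/w4.png')
hsv=cv2.cvtColor(im,cv2.COLOR_BGR2HSV)
m=((hsv[...,0]<22)&(hsv[...,1]>150)&(hsv[...,2]>90)&(w[...,2]<40)&(w[...,2]>4)).astype(np.uint8)
n,l,s,c=cv2.connectedComponentsWithStats(m)
for i in range(1,n):
    if s[i,4]>30:
        p=w[l==i];t=p[p[:,2]>12][:,:2].astype(np.float32).copy();print(c[i].round(),s[i,4],np.median(p,0).round(1),cv2.minAreaRect(t) if len(t) else '')
E
```

```text
[415.8 319.7 236.1] [-3.136e+00 -1.000e-03  1.699e+00] 7.58 [-0.98  0.49  0.4   1.88 -0.25  0.83 -0.32]
scoop 0.81 [392. 172.] 4756 [530.2 355.5  29.4] [497. 326.   7.] [574. 386. 106.]
[(array([382., 171.]), 0.68), (array([516., 187.]), 0.44)]
lump1 0.75 [285. 182.] 264 [422.9 324.2  15.3] [413. 313.  -1.] [432. 333.  18.]
lump1 0.67 [260. 188.] 244 [392.3 314.4  15.3] [383. 304.   2.] [401. 322.  18.]
[(array([261., 190.]), 0.71), (array([284., 182.]), 0.63)]
[285. 183.] 186 [423.7 324.   15.8] ((424.08990478515625, 323.1769714355469), (16.130023956298828, 18.628652572631836), 66.77368927001953)
[259. 188.] 173 [392.8 313.6  15.7] ((393.1348876953125, 313.5644836425781), (16.651920318603516, 15.855043411254883), 7.385217189788818)
[209. 273.] 255 [340.4 193.8  16.7] ((339.4416809082031, 193.88368225097656), (17.481739044189453, 27.00738525390625), 85.06820678710938)
```

View pics/w4.png

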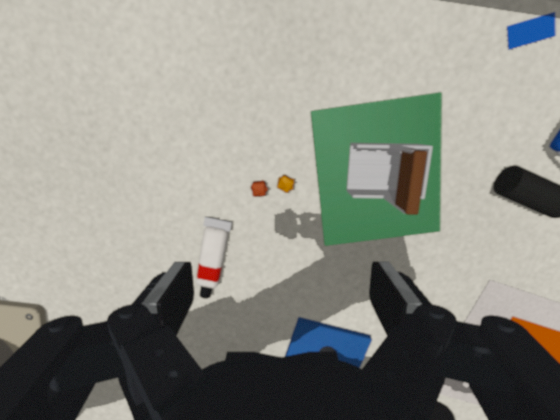

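Call:
send_rows(
  rows=[
    {"x": -1,"y": -0.3,"z": -3,"roll": 7,"claw": 0},
    {"x": -2,"y": -0.6,"z": -6,"roll": 14,"claw": 0},
    {"x": -2.2,"y": -0.6,"z": -9,"roll": 21,"claw": 0},
    {"x": -2.2,"y": -0.6,"z": -12,"roll": 28,"claw": 0},
    {"x": -2.2,"y": -0.6,"z": -15,"roll": 35,"claw": 0},
  ],
)

```text
clock: 8.25
eef_pos: [400.5, 315.2, 83.3]
tool_rot: [3.141, -0.0, 2.313]
force: [0.7, -0.4, 0.2]
width: 85.4
```

Call:
send_rows(
  rows=[
    {"x": 0,"y": 0,"z": -1,"roll": 7,"claw": 0},
    {"x": 0,"y": 0,"z": -2,"roll": 14,"claw": 0},
    {"x": 0,"y": 0,"z": -3,"roll": 21,"claw": 0},
    {"x": 0,"y": 0,"z": -3,"roll": 28,"claw": 0},
    {"x": 0,"y": 0,"z": -3,"roll": 35,"claw": 0},
  ],
)

```text
clock: 8.67
eef_pos: [400.5, 314.6, 53.4]
tool_rot: [-3.14, -0.001, 2.923]
force: [-0.1, 0.6, -0.5]
width: 85.9
```

Call:
send_rows(
  rows=[
    {"x": 0,"y": 0,"z": 0,"roll": 7,"claw": 0},
    {"x": 0,"y": 0,"z": 0,"roll": 14,"claw": 0},
    {"x": 0,"y": 0,"z": 0,"roll": 20,"claw": 0},
    {"x": 0,"y": 0,"z": 0,"roll": 20,"claw": 0},
    {"x": 0,"y": 0,"z": 0,"roll": 20,"claw": 0},
  ],
)

```text
clock: 9.08
eef_pos: [400.5, 314.8, 54.4]
tool_rot: [3.141, -0.0, -3.02]
force: [0.3, 0.4, -0.6]
width: 85.4
```

```bash
cat > lumps.py <<'E'
import sys
from h import *
def lumps(w,im,zmax=30):
    hsv=cv2.cvtColor(im,cv2.COLOR_BGR2HSV);o=[]
    m=((hsv[...,0]<22)&(hsv[...,1]>150)&(hsv[...,2]>60)&(w[...,2]<zmax)&(w[...,2]>4)).astype(np.uint8)
    n,l,s,c=cv2.connectedComponentsWithStats(m)
    for i in range(1,n):
        if s[i,4]>30:
            p=w[l==i];t=p[p[:,2]>np.median(p[:,2])-3][:,:2].astype(np.float32).copy()
            if len(t): print(c[i].round(),s[i,4],np.median(p,0).round(1),np.round(np.hstack([np.ravel(x) for x in cv2.minAreaRect(t)]),1))
if __name__=='__main__':
    s=ctrl.read_state();print(s['eef_pos'].round(1),s['tool_rot'].round(3),round(s['clock'],2),s['qpos'].round(2))
    n=sys.argv[1] if len(sys.argv)>1 else 'tmp'
    im,D=ctrl.get_image('wrist');cv2.imwrite(f'pics/{n}.png',im);w=cloud('wrist',D);np.save(n+'.npy',w);lumps(w,im)
E
python3 lumps.py w5
```

```text
[400.5 314.8  54.4] [ 3.141 -0.    -3.02 ] 9.08 [-0.65  0.74 -0.1   2.05  0.19  0.37  0.79]
[ 67. 102.] 2067 [332.7 192.6  17.4] [333.5 192.5  21.4  28.5  85.6]
[277. 220.] 837 [384.6 310.5  15.9] [387.4 311.2  18.7  17.5  12. ]
[288. 267.] 852 [414.6 320.7  15.7] [418.2 320.7  17.   19.2  69.1]
```

Call:
send_rows(
  rows=[
    {"x": -1.3,"y": -0.4,"z": -1,"roll": 5,"claw": 0},
    {"x": -1.3,"y": -0.4,"z": -4.1,"roll": 5,"claw": 0},
    {"x": -1.3,"y": -0.4,"z": -4.1,"roll": 5,"claw": 0.5},
    {"x": -1.3,"y": -0.4,"z": -4.1,"roll": 5,"claw": 1},
    {"x": -1.3,"y": -0.4,"z": -4.1,"roll": 5,"claw": 1},
  ],
)

```text
clock: 9.55
eef_pos: [387.1, 311.3, 14.6]
tool_rot: [3.142, 0.001, -2.929]
force: [-0.5, 0.3, 0.6]
width: 52.1
```

Call:
send_rows(
  rows=[
    {"x": 0,"y": 0,"z": 0,"roll": 0,"claw": 1},
    {"x": 0,"y": 0,"z": 0,"roll": 0,"claw": 1},
    {"x": 0,"y": 0,"z": 0,"roll": 0,"claw": 1},
    {"x": 0,"y": 0,"z": 3,"roll": 0,"claw": 1},
    {"x": 0,"y": 0,"z": 7,"roll": 0,"claw": 1},
  ],
)

```text
clock: 9.97
eef_pos: [385.1, 309.7, 83.2]
tool_rot: [-3.139, -0.005, -2.928]
force: [1.4, -0.0, -0.5]
width: 15.9
```

Call:
send_rows(
  rows=[
    {"x": 0,"y": 0,"z": 4,"roll": 0,"claw": 1},
    {"x": 1,"y": -2,"z": 7.4,"roll": 0,"claw": 1},
    {"x": 2,"y": -4,"z": 10.6,"roll": 0,"claw": 1},
    {"x": 3.4,"y": -6.5,"z": 13.5,"roll": 0,"claw": 1},
    {"x": 5,"y": -9.5,"z": 15.5,"roll": 0,"claw": 1},
  ],
)

```text
clock: 10.38
eef_pos: [437.3, 216.7, 242.9]
tool_rot: [3.139, 0.005, -2.925]
force: [1.8, 0.3, -0.1]
width: 16.0
```

Call:
send_rows(
  rows=[
    {"x": 1.7,"y": -3.4,"z": 1,"roll": 0,"claw": 1},
    {"x": 3.4,"y": -6.8,"z": 2,"roll": 0,"claw": 1},
    {"x": 4.5,"y": -9.5,"z": 2.5,"roll": 0,"claw": 1},
    {"x": 4.5,"y": -9.5,"z": 2.5,"roll": 0,"claw": 1},
    {"x": 4.5,"y": -9.5,"z": 2.5,"roll": 0,"claw": 1},
  ],
)

```text
clock: 10.8
eef_pos: [482.2, 118.9, 265.0]
tool_rot: [-3.141, 0.002, -2.933]
force: [0.8, 0.4, 0.3]
width: 16.3
```

```bash
python3 lumps.py w6
python3 - <<'E'
from h import *
w=np.load('w6.npy');im=cv2.imread('pics/w6.png')
hsv=cv2.cvtColor(im,cv2.COLOR_BGR2HSV)
o=(hsv[...,0]<20)&(hsv[...,1]>140)
m=o&(w[...,2]>148)&(w[...,2]<162)&(abs(w[...,0]-490)<120)&(w[...,1]<110);p=w[m]
def circ(p):
    x,y=p[:,0],p[:,1];A=np.c_[2*x,2*y,np.ones(len(x))];s=np.linalg.lstsq(A,x*x+y*y,rcond=None)[0];return s[:2],np.sqrt(s[2]+s[0]**2+s[1]**2)
print('rim',len(p),circ(p),p.min(0),p.max(0))
m=o&(w[...,2]>180)&(w[...,2]<205)&(w[...,1]<110);print('tab',m.sum(),cv2.minAreaRect(w[m][:,:2].astype(np.float32).copy()) if m.sum()>3 else 0)
y=(hsv[...,0]>20)&(hsv[...,0]<32)&(hsv[...,1]>140)&(abs(w[...,2]-115)<6)
print('bar',y.sum(),cv2.minAreaRect(w[y][:,:2].astype(np.float32).copy()))
E
```

```text
[482.2 118.9 265. ] [-3.141e+00  2.000e-03 -2.933e+00] 10.8 [-0.13  0.39 -0.23  1.9   0.12  0.86  1.36]
[112.  15.] 856 [ 339.  -101.8   22.8] [343.7 -88.9  38.6  43.1  13.6]
[142.  32.] 222 [350.2 -64.1  19.4] [349.  -66.7  11.7  44.9  72. ]
[370.  71.] 411 [334.2 193.9  16.8] [333.2 194.1  17.6  27.9  84. ]
[446. 163.] 201 [416.8 319.1  15.4] [417.4 321.2  16.1  16.9  61.9]
[ 11. 221.] 403 [ 610.5 -216.8   19.7] [ 604.7 -221.5   63.7   15.2    4.3]
[ 74. 251.] 176 [ 638.9 -138.7   14.2] [ 640.4 -141.5   15.8   15.     9.1]
rim 3827 (array([494.61231201, -12.47762278]), np.float64(54.06031806417507)) [438.13968195 -74.44170137 148.00078618] [551.77364629  45.07202377 161.99636067]
tab 1002 ((498.2546081542969, -73.25347137451172), (31.886919021606445, 12.102880477905273), 3.2276952266693115)
bar 1779 ((550.7279052734375, 82.61526489257812), (23.744516372680664, 113.46984100341797), 84.44348907470703)
```

View pics/w6.png

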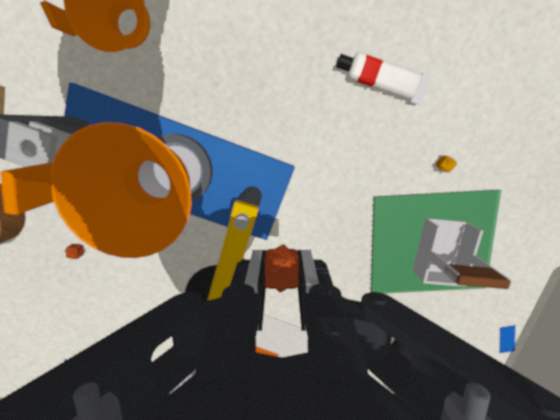

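Call:
send_rows(
  rows=[
    {"x": 0.4,"y": -4,"z": 0,"roll": 0,"claw": 1},
    {"x": 0.8,"y": -8,"z": 0,"roll": 0,"claw": 1},
    {"x": 1.3,"y": -11.5,"z": -1.5,"roll": 0,"claw": 1},
    {"x": 1.3,"y": -12.7,"z": -5,"roll": 0,"claw": 1},
    {"x": 1.3,"y": -12.7,"z": -8,"roll": 0,"claw": 1},
  ],
)

```text
clock: 11.27
eef_pos: [494.8, -8.8, 183.6]
tool_rot: [-3.14, 0.002, -2.932]
force: [-0.2, -0.3, 0.5]
width: 16.2
```

Call:
send_rows(
  rows=[
    {"x": 0,"y": 0,"z": 0,"roll": 0,"claw": 1},
    {"x": 0,"y": 0,"z": 0,"roll": 0,"claw": 0.6},
    {"x": 0,"y": 0,"z": 0,"roll": 0,"claw": 0.6},
    {"x": 0,"y": 0,"z": 0,"roll": 0,"claw": 0.6},
    {"x": 0,"y": 0,"z": 0,"roll": 0,"claw": 0.6},
  ],
)

```text
clock: 11.68
eef_pos: [495.7, -4.9, 185.7]
tool_rot: [-3.141, 0.003, -2.926]
force: [0.1, 0.3, 0.3]
width: 34.1
```

Call:
send_rows(
  rows=[
    {"x": 0,"y": 0,"z": 3,"roll": 0,"claw": 0.5},
    {"x": 0,"y": 1.5,"z": 6,"roll": 0,"claw": 0.5},
    {"x": 0,"y": 5,"z": 6,"roll": 0,"claw": 0.5},
    {"x": 0,"y": 5,"z": 6,"roll": 0,"claw": 0.5},
    {"x": 0,"y": 5,"z": 6,"roll": 0,"claw": 0.5},
  ],
)

```text
clock: 12.1
eef_pos: [495.0, 46.7, 245.7]
tool_rot: [3.141, 0.003, -2.923]
force: [-0.1, 1.0, -0.0]
width: 42.9
```

```bash
python3 lumps.py w7
```

```text
[495.   46.7 245.7] [ 3.141e+00  3.000e-03 -2.923e+00] 12.1 [ 0.    0.41 -0.21  1.93  0.12  0.81  1.52]
[177.  14.] 688 [ 342.4 -104.3   23.9] [345.9 -91.4  33.   45.1  11.6]
[441.  72.] 455 [336.  189.5  16.5] [334.8 190.   18.7  26.8  83.8]
[512. 170.] 240 [419.3 313.3  14. ] [420.2 316.5  15.5  16.3  66.4]
[ 47. 206.] 902 [ 581.3 -228.4   18.8] [ 588.7 -236.5   77.3   24.5   33.1]
[ 10. 227.] 615 [ 630.6 -283.8   14.4] [ 617.4 -278.9   61.2   28.7   35.5]
[117. 256.] 184 [ 637.5 -146.    14.6] [ 639.4 -147.9   15.2   18.1    8.4]
```

View pics/w7.png

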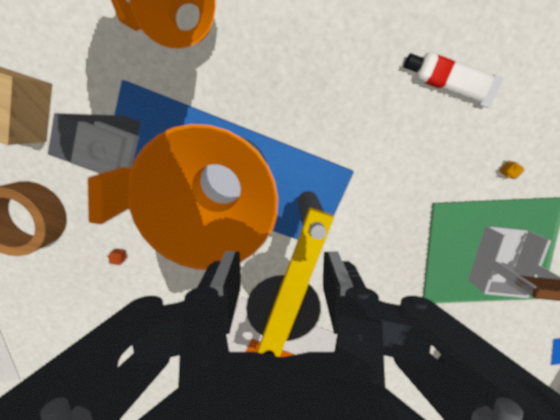

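Call:
send_rows(
  rows=[
    {"x": -1.1,"y": 4,"z": 0,"roll": -7,"claw": 0.2},
    {"x": -2.2,"y": 8,"z": 0,"roll": -14,"claw": 0.2},
    {"x": -3.3,"y": 12,"z": 0,"roll": -21,"claw": 0.2},
    {"x": -4.4,"y": 16,"z": 0,"roll": -28,"claw": 0.2},
    {"x": -5.5,"y": 20,"z": 0,"roll": -35,"claw": 0.2},
  ],
)

```text
clock: 12.57
eef_pos: [441.7, 235.4, 244.1]
tool_rot: [-3.141, 0.0, 2.754]
force: [0.4, 0.9, -0.3]
width: 68.5
```

Call:
send_rows(
  rows=[
    {"x": -1,"y": 3.5,"z": -2,"roll": -1,"claw": 0.2},
    {"x": -2.2,"y": 7.4,"z": -6,"roll": -1,"claw": 0.2},
    {"x": -2.2,"y": 7.4,"z": -10,"roll": -1,"claw": 0.2},
    {"x": -2.2,"y": 7.4,"z": -14,"roll": -1,"claw": 0.2},
    {"x": -2.2,"y": 7.4,"z": -18.5,"roll": -1,"claw": 0.2},
  ],
)

```text
clock: 12.98
eef_pos: [420.2, 309.9, 69.7]
tool_rot: [3.14, 0.001, 2.747]
force: [1.0, -0.2, 0.3]
width: 68.2
```

Call:
send_rows(
  rows=[
    {"x": 0,"y": 0,"z": 0,"roll": 0,"claw": 0.2},
    {"x": 0,"y": 0,"z": 0,"roll": 0,"claw": 0.2},
  ],
)

```text
clock: 13.15
eef_pos: [418.9, 307.0, 69.0]
tool_rot: [-3.135, -0.003, 2.744]
force: [0.6, -0.3, 1.1]
width: 68.2
```

```bash
python3 lumps.py w8
```

```text
[418.9 307.   69. ] [-3.135e+00 -3.000e-03  2.744e+00] 13.15 [-0.65  0.72 -0.05  2.01  0.08  0.42  0.4 ]
[ 60. 186.] 1344 [336.2 194.4  19. ] [336.5 194.2  21.   28.5  83.1]
[302. 225.] 700 [419.  323.7  18.4] [421.3 323.3  16.8  19.4  71.5]
```

Call:
send_rows(
  rows=[
    {"x": 0.1,"y": 1.5,"z": -2,"roll": 3,"claw": 0.2},
    {"x": 0.1,"y": 1.5,"z": -5.6,"roll": 3,"claw": 0.2},
    {"x": 0.1,"y": 1.5,"z": -5.6,"roll": 3,"claw": 0.2},
    {"x": 0.1,"y": 1.5,"z": -5.6,"roll": 3,"claw": 1},
    {"x": 0.1,"y": 1.5,"z": -5.6,"roll": 3,"claw": 1},
  ],
)

```text
clock: 13.62
eef_pos: [423.0, 324.6, 18.2]
tool_rot: [3.138, 0.003, 2.796]
force: [-0.1, 0.5, 0.9]
width: 45.3
```

Call:
send_rows(
  rows=[
    {"x": 0,"y": 0,"z": 0,"roll": 0,"claw": 1},
    {"x": 0,"y": 0,"z": 0,"roll": 0,"claw": 1},
    {"x": 0,"y": 0,"z": 0,"roll": 0,"claw": 1},
    {"x": 0,"y": 0,"z": 3,"roll": 0,"claw": 1},
    {"x": 0,"y": 0,"z": 7,"roll": 0,"claw": 1},
  ],
)

```text
clock: 14.03
eef_pos: [419.6, 322.7, 84.5]
tool_rot: [-3.137, -0.002, 2.798]
force: [-0.0, 1.1, 0.2]
width: 15.8
```

Call:
send_rows(
  rows=[
    {"x": 0.2,"y": -1,"z": 4,"roll": 0,"claw": 1},
    {"x": 0.4,"y": -2,"z": 8,"roll": 0,"claw": 1},
    {"x": 0.9,"y": -4,"z": 11.5,"roll": 0,"claw": 1},
    {"x": 1.7,"y": -7,"z": 14,"roll": 0,"claw": 1},
    {"x": 2.5,"y": -11,"z": 15,"roll": 0,"claw": 1},
  ],
)

```text
clock: 14.45
eef_pos: [447.9, 216.8, 240.2]
tool_rot: [3.133, 0.006, 2.802]
force: [2.0, -0.9, 0.1]
width: 16.2
```

Call:
send_rows(
  rows=[
    {"x": 0.9,"y": -4,"z": 0,"roll": 0,"claw": 1},
    {"x": 1.8,"y": -8,"z": 0,"roll": 0,"claw": 1},
    {"x": 2.7,"y": -12,"z": 0,"roll": 0,"claw": 1},
    {"x": 3.6,"y": -16,"z": 0,"roll": 0,"claw": 1},
    {"x": 4.6,"y": -20,"z": 0,"roll": 0,"claw": 1},
  ],
)

```text
clock: 14.87
eef_pos: [491.8, 12.3, 236.3]
tool_rot: [3.141, 0.002, 2.797]
force: [0.5, 1.0, -0.1]
width: 15.6
```

Call:
send_rows(
  rows=[
    {"x": 0.4,"y": -1.5,"z": -1,"roll": 0,"claw": 1},
    {"x": 0.4,"y": -1.9,"z": -5,"roll": 0,"claw": 1},
    {"x": 0.4,"y": -1.9,"z": -5,"roll": 0,"claw": 1},
  ],
)

```text
clock: 15.12
eef_pos: [492.7, -7.3, 181.5]
tool_rot: [-3.138, -0.007, 2.793]
force: [-1.9, 0.2, -0.5]
width: 15.8
```

Call:
send_rows(
  rows=[
    {"x": 0.2,"y": 0,"z": 0,"roll": 0,"claw": 0.6},
    {"x": 0.2,"y": 0,"z": 0,"roll": 0,"claw": 0.6},
    {"x": 0.2,"y": 0,"z": 0,"roll": 0,"claw": 0.6},
    {"x": 0.2,"y": 0,"z": 0,"roll": 0,"claw": 0.6},
    {"x": 0.2,"y": 0,"z": 3,"roll": 0,"claw": 0.5},
  ],
)

```text
clock: 15.53
eef_pos: [495.2, -3.9, 212.5]
tool_rot: [-3.139, -0.007, 2.799]
force: [0.2, -0.0, -0.4]
width: 42.7
```

Call:
send_rows(
  rows=[
    {"x": 0.5,"y": 0,"z": 3,"roll": 0,"claw": 0.4},
    {"x": 4,"y": -2,"z": 3,"roll": 0,"claw": 0.2},
    {"x": 7.5,"y": -4,"z": 3,"roll": 0,"claw": 0.2},
    {"x": 11,"y": -6,"z": 3,"roll": 0,"claw": 0.2},
    {"x": 14.5,"y": -8,"z": 2,"roll": 0,"claw": 0.2},
  ],
)

```text
clock: 15.95
eef_pos: [646.2, -84.8, 238.7]
tool_rot: [3.14, 0.006, 2.799]
force: [0.5, 0.7, 0.9]
width: 68.1
```

Call:
send_rows(
  rows=[
    {"x": 0,"y": -2,"z": -3,"roll": 0,"claw": 0.2},
    {"x": 0,"y": -3,"z": -7,"roll": 0,"claw": 0.2},
    {"x": 0,"y": -3,"z": -11,"roll": 0,"claw": 0.2},
    {"x": 0,"y": -3,"z": -12,"roll": 0,"claw": 0.2},
    {"x": 0,"y": -3,"z": -12,"roll": 0,"claw": 0.2},
  ],
)

```text
clock: 16.37
eef_pos: [640.8, -113.2, 112.4]
tool_rot: [-3.141, -0.006, 2.799]
force: [-0.2, 0.6, 0.4]
width: 68.4
```

Call:
send_rows(
  rows=[
    {"x": 0,"y": 0,"z": 0,"roll": 0,"claw": 0.2},
    {"x": 0,"y": 0,"z": 0,"roll": 0,"claw": 0.2},
  ],
)

```text
clock: 16.53
eef_pos: [645.3, -113.7, 117.9]
tool_rot: [3.14, 0.005, 2.799]
force: [-0.1, 0.8, -0.2]
width: 68.5
```

```bash
python3 lumps.py w9
```

```text
[ 645.3 -113.7  117.9] [3.14  0.005 2.799] 16.53 [ 0.17  0.78 -0.06  1.61  0.07  0.75  1.3 ]
[132. 208.] 1244 [ 599.5 -221.6   18.8] [ 602.6 -228.7   75.4   22.4    9.9]
[ 73. 245.] 1888 [ 613.3 -288.    18.4] [ 611.3 -277.4   61.8   33.8   10.4]
[244. 221.] 443 [ 641.2 -144.9   15.9] [ 6.422e+02 -1.468e+02  1.710e+01  1.900e+01  1.000e-01]
```

View pics/w9.png

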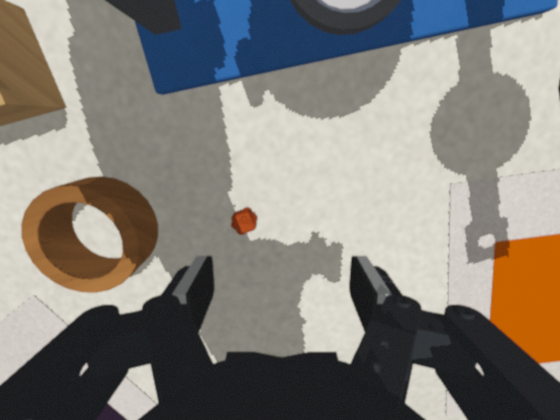

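Call:
send_rows(
  rows=[
    {"x": -0.3,"y": -3.3,"z": -2,"roll": 7,"claw": 0.2},
    {"x": -0.3,"y": -3.3,"z": -5,"roll": 14,"claw": 0.2},
    {"x": -0.3,"y": -3.3,"z": -8,"roll": 20,"claw": 0.2},
    {"x": -0.3,"y": -3.3,"z": -8,"roll": 20,"claw": 0.2},
    {"x": -0.3,"y": -3.3,"z": -8,"roll": 20,"claw": 0.2},
  ],
)

```text
clock: 17.0
eef_pos: [640.0, -147.2, 35.5]
tool_rot: [3.141, -0.0, -3.139]
force: [0.6, -0.0, 0.3]
width: 68.3
```

```bash
python3 lumps.py w10
python3 - <<'E'
from h import *
w=np.load('w9.npy')
def circ(p):
    x,y=p[:,0],p[:,1];A=np.c_[2*x,2*y,np.ones(len(x))];s=np.linalg.lstsq(A,x*x+y*y,rcond=None)[0];return s[:2],np.sqrt(s[2]+s[0]**2+s[1]**2)
m=(w[...,2]>37)&(w[...,2]<44)&(np.hypot(w[...,0]-607,w[...,1]+250)<70);p=w[m];print(m.sum(),p.min(0),p.max(0),circ(p),cv2.minEnclosingCircle(p[:,:2].astype(np.float32).copy()))
E
```

```text
[ 640.  -147.2   35.5] [ 3.141 -0.    -3.139] 17.0 [ 0.27  0.9  -0.15  1.63  0.19  0.63  1.59]
[125. 177.] 2616 [ 595.3 -221.9   19.9] [ 600.8 -229.    73.7   21.3   15.8]
[ 27. 220.] 4206 [ 625.8 -284.9   15.9] [ 614.7 -275.4   62.2   35.9   18.7]
[283. 258.] 1029 [ 641.8 -146.3   17.1] [ 643.7 -147.    18.7   17.8   88.5]
5079 [ 564.84029697 -305.25033956   37.0019781 ] [ 651.57556076 -217.23356314   41.3395709 ] (array([ 608.14374861, -260.52699527]), np.float64(37.64351922043385)) ((608.3294677734375, -261.5003356933594), 44.31162643432617)
```

Call:
send_rows(
  rows=[
    {"x": 0.2,"y": 0,"z": -2.2,"roll": 0,"claw": 0.2},
    {"x": 0.2,"y": 0,"z": -2.2,"roll": 0,"claw": 0.6},
    {"x": 0.2,"y": 0,"z": -2.2,"roll": 0,"claw": 1},
    {"x": 0.2,"y": 0,"z": -2.2,"roll": 0,"claw": 1},
    {"x": 0.2,"y": 0,"z": -2.2,"roll": 0,"claw": 1},
  ],
)

```text
clock: 17.47
eef_pos: [643.1, -147.6, 14.7]
tool_rot: [-3.141, 0.003, -3.137]
force: [-0.2, -0.0, 0.3]
width: 19.9
```

Call:
send_rows(
  rows=[
    {"x": 0,"y": 0,"z": 0,"roll": 0,"claw": 1},
    {"x": 0,"y": 0,"z": 0,"roll": 0,"claw": 1},
    {"x": 0,"y": 0,"z": 3,"roll": 0,"claw": 1},
    {"x": 0,"y": 0,"z": 7,"roll": 0,"claw": 1},
    {"x": 0,"y": 0,"z": 11,"roll": 0,"claw": 1},
  ],
)

```text
clock: 17.88
eef_pos: [641.1, -147.4, 123.7]
tool_rot: [3.141, -0.002, -3.137]
force: [1.5, -0.2, -0.7]
width: 15.3
```

Call:
send_rows(
  rows=[
    {"x": 0,"y": 0,"z": 4,"roll": 0,"claw": 1},
    {"x": 0,"y": 0,"z": 8,"roll": 0,"claw": 1},
    {"x": 0,"y": 0,"z": 11,"roll": 0,"claw": 1},
    {"x": 0,"y": 1,"z": 11,"roll": 0,"claw": 1},
  ],
)

```text
clock: 18.22
eef_pos: [645.9, -140.9, 241.4]
tool_rot: [-3.137, 0.014, -3.14]
force: [1.1, -0.2, 0.1]
width: 15.1
```

Call:
send_rows(
  rows=[
    {"x": -2.9,"y": 2.6,"z": 0,"roll": 0,"claw": 1},
    {"x": -5.8,"y": 5.2,"z": 0,"roll": 0,"claw": 1},
    {"x": -8.7,"y": 7.8,"z": 0,"roll": 0,"claw": 1},
    {"x": -11.6,"y": 10.4,"z": 0,"roll": 0,"claw": 1},
    {"x": -14.8,"y": 13.1,"z": 0,"roll": 0,"claw": 1},
  ],
)

```text
clock: 18.63
eef_pos: [492.8, -5.7, 233.0]
tool_rot: [3.141, 0.001, -3.137]
force: [0.6, 1.2, 0.4]
width: 15.3
```

Call:
send_rows(
  rows=[
    {"x": 0,"y": 0,"z": -2,"roll": 0,"claw": 1},
    {"x": 0,"y": 0,"z": -5.5,"roll": 0,"claw": 1},
    {"x": 0,"y": 0,"z": -5.5,"roll": 0,"claw": 1},
    {"x": 0,"y": 0,"z": -5.5,"roll": 0,"claw": 0.7},
    {"x": 0,"y": 0,"z": -5.5,"roll": 0,"claw": 0.6},
  ],
)

```text
clock: 19.05
eef_pos: [494.9, -6.8, 178.7]
tool_rot: [3.142, 0.001, -3.137]
force: [0.7, -0.1, 0.1]
width: 33.7
```

Call:
send_rows(
  rows=[
    {"x": 0,"y": 0,"z": 0,"roll": 0,"claw": 0.6},
    {"x": 0,"y": 0,"z": 2,"roll": 0,"claw": 0.5},
    {"x": 0,"y": 0,"z": 6,"roll": 0,"claw": 0.4},
    {"x": 0,"y": 3,"z": 9,"roll": 0,"claw": 0.4},
    {"x": 0,"y": 3,"z": 9,"roll": 0,"claw": 0.4},
  ],
)

```text
clock: 19.47
eef_pos: [498.5, 28.5, 274.8]
tool_rot: [3.137, 0.014, -3.133]
force: [0.6, 0.4, -0.3]
width: 51.2
```

Call:
send_rows(
  rows=[
    {"x": 0,"y": 0,"z": 0,"roll": 0,"claw": 0.4},
    {"x": 0,"y": 0,"z": 0,"roll": 0,"claw": 0.4},
  ],
)

```text
clock: 19.63
eef_pos: [494.3, 22.9, 268.5]
tool_rot: [-3.141, 0.001, -3.137]
force: [0.5, -0.6, -0.5]
width: 51.4
```

```bash
cat > fun.py <<'E'
from h import *
def circ(p):
    x,y=p[:,0],p[:,1];A=np.c_[2*x,2*y,np.ones(len(x))];s=np.linalg.lstsq(A,x*x+y*y,rcond=None)[0];return s[:2],np.sqrt(s[2]+s[0]**2+s[1]**2)
E
python3 lumps.py w11
python3 - <<'E'
from fun import *
w=np.load('w11.npy');im=cv2.imread('pics/w11.png');hsv=cv2.cvtColor(im,cv2.COLOR_BGR2HSV)
o=(hsv[...,0]<20)&(hsv[...,1]>140)
m=o&(w[...,2]>150)&(w[...,2]<160)&(np.hypot(w[...,0]-495,w[...,1]+12)<75);p=w[m];print(m.sum(),p.min(0).round(),p.max(0).round(),circ(p))
m=o&(w[...,2]>182)&(w[...,2]<200)&(np.hypot(w[...,0]-495,w[...,1]+75)<50);p=w[m];print('tab',m.sum(),cv2.minAreaRect(p[:,:2].astype(np.float32).copy()),p[:,2].max())
for n in ['scene','side']:
    ctrl.get_image(n);W=cloud(n,ctrl.get_image(n)[1])
    print(n,[(np.round(r['uv']),round(r['confidence'],2),np.nanmedian(W[r['region']],0).round()) for r in ctrl.regions_of(n,'lump1')])
E
```

```text
[494.3  22.9 268.5] [-3.141e+00  1.000e-03 -3.137e+00] 19.63 [ 0.06  0.38 -0.23  1.9   0.11  0.87  1.36]
[177.  42.] 907 [333.  -99.5  24.6] [ 3.405e+02 -9.100e+01  4.450e+01  4.400e+01  1.000e-01]
[430.  43.] 443 [335.7 191.2  16.5] [334.2 191.4  18.9  27.5  87.1]
[ 96. 246.] 656 [ 581.9 -226.6   19. ] [ 588.7 -235.5   77.1   24.8   34.7]
[ 64. 268.] 686 [ 623.2 -287.3   18.1] [ 616.  -277.1   61.6   29.6   31.5]
2326 [438. -79. 150.] [552.  42. 160.] (array([494.53292278, -15.28581228]), np.float64(54.55819349705819))
tab 619 ((497.0763244628906, -74.82115936279297), (30.349201202392578, 9.510222434997559), 2.5663771629333496) 191.4501218089582
scene []
side []
```

View pics/w11.png

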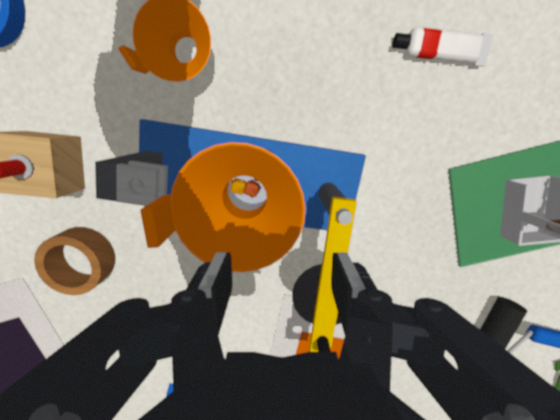

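Call:
send_rows(
  rows=[
    {"x": 0.3,"y": -4,"z": 0,"roll": 3,"claw": 0.45},
    {"x": 0.3,"y": -8,"z": 0,"roll": 3,"claw": 0.45},
    {"x": 0.3,"y": -9.7,"z": -1,"roll": 3,"claw": 0.45},
    {"x": 0.3,"y": -9.7,"z": -3,"roll": 3,"claw": 0.45},
    {"x": 0.3,"y": -9.7,"z": -3,"roll": 3,"claw": 0.45},
  ],
)

```text
clock: 20.4
eef_pos: [494.9, -75.4, 235.0]
tool_rot: [3.141, -0.006, -3.088]
force: [-1.0, 0.5, -0.3]
width: 47.1
```

Call:
send_rows(
  rows=[
    {"x": 0,"y": 0,"z": 0,"roll": 0,"claw": 0.45},
    {"x": 0,"y": 0,"z": 0,"roll": 0,"claw": 0.45},
    {"x": 0,"y": 0,"z": 0,"roll": 0,"claw": 0.45},
  ],
)

```text
clock: 20.65
eef_pos: [497.8, -72.7, 238.6]
tool_rot: [3.141, 0.001, -3.082]
force: [-0.2, 0.2, 0.1]
width: 47.1
```

```bash
python3 lumps.py w12 |head -1
python3 - <<'E'
from fun import *
w=np.load('w12.npy');im=cv2.imread('pics/w12.png');hsv=cv2.cvtColor(im,cv2.COLOR_BGR2HSV)
o=(hsv[...,0]<20)&(hsv[...,1]>140)
m=o&(w[...,2]>182)&(w[...,2]<200)&(np.hypot(w[...,0]-495,w[...,1]+75)<50);p=w[m];print('tab',m.sum(),cv2.minAreaRect(p[:,:2].astype(np.float32).copy()),p[:,2].max())
E
```

```text
[497.8 -72.7 238.6] [ 3.141e+00  1.000e-03 -3.082e+00] 20.65 [ 0.24  0.43 -0.21  1.92  0.12  0.8   1.59]
tab 704 ((498.1299133300781, -75.35515594482422), (31.04220962524414, 9.750521659851074), 3.0608320236206055) 192.16346389571487
```

Descend and grip the tab.

Call:
send_rows(
  rows=[
    {"x": 0,"y": -0.2,"z": -3,"roll": 0,"claw": 0.45},
    {"x": 0,"y": -0.2,"z": -6.7,"roll": 0,"claw": 0.45},
    {"x": 0,"y": -0.2,"z": -6.7,"roll": 0,"claw": 0.45},
    {"x": 0,"y": -0.2,"z": -6.7,"roll": 0,"claw": 0.8},
    {"x": 0,"y": -0.2,"z": -6.7,"roll": 0,"claw": 1},
  ],
)

```text
clock: 21.12
eef_pos: [498.2, -75.3, 172.3]
tool_rot: [-3.141, 0.002, -3.083]
force: [0.5, -0.7, 0.3]
width: 23.9
```

Call:
send_rows(
  rows=[
    {"x": 0,"y": 0,"z": 0,"roll": 0,"claw": 1},
    {"x": 0,"y": 0,"z": 0,"roll": 0,"claw": 1},
    {"x": 0,"y": 0,"z": 0,"roll": 0,"claw": 1},
  ],
)

```text
clock: 21.37
eef_pos: [498.7, -75.7, 172.8]
tool_rot: [-3.141, 0.004, -3.084]
force: [-0.7, 0.4, 8.0]
width: 9.1
```

Call:
send_rows(
  rows=[
    {"x": 0,"y": 0,"z": 1,"roll": 0,"claw": 1},
    {"x": 0,"y": 0,"z": 2.5,"roll": 0,"claw": 1},
    {"x": 0,"y": 0,"z": 5,"roll": 0,"claw": 1},
    {"x": 0,"y": 0,"z": 8,"roll": 0,"claw": 1},
    {"x": 0,"y": 0,"z": 8,"roll": 0,"claw": 1},
  ],
)

```text
clock: 21.78
eef_pos: [500.3, -75.9, 256.5]
tool_rot: [-3.14, 0.01, -3.084]
force: [1.3, -0.1, -0.5]
width: 9.2
```

Call:
send_rows(
  rows=[
    {"x": 0,"y": 0,"z": 0,"roll": 0,"claw": 1},
    {"x": 0,"y": 0,"z": 0,"roll": 0,"claw": 1},
  ],
)

```text
clock: 21.95
eef_pos: [496.6, -75.8, 251.0]
tool_rot: [-3.141, -0.0, -3.084]
force: [-0.2, 0.3, -1.3]
width: 9.3
```

```bash
python3 lumps.py w13 |head -1
python3 - <<'E'
from fun import *
for n in ['scene','side']:
    im,D=ctrl.get_image(n);w=cloud(n,D);cv2.imwrite(f'pics/{n}2.png',im);hsv=cv2.cvtColor(im,cv2.COLOR_BGR2HSV)
    o=(hsv[...,0]<20)&(hsv[...,1]>140)&(np.hypot(w[...,0]-495,w[...,1]+14)<100)
    print(n,o.sum(),np.nanmin(w[o],0).round(),np.nanmax(w[o],0).round())
im=cv2.imread('pics/side2.png');cv2.imwrite('pics/c4.png',cv2.resize(im[80:280,160:420],None,fx=3,fy=3,interpolation=cv2.INTER_CUBIC))
E
```

```text
[496.6 -75.8 251. ] [-3.141 -0.    -3.084] 21.95 [ 0.25  0.41 -0.22  1.91  0.12  0.83  1.6 ]
scene 1276 [443. -82.  91.] [551.  79. 297.]
side 1823 [434. -74.  23.] [548.  45. 581.]
```

View pics/c4.png

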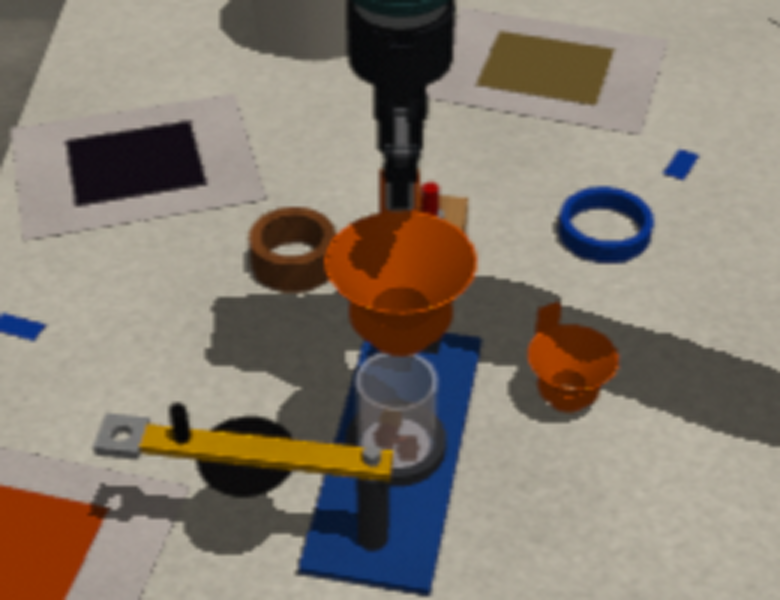

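Call:
send_rows(
  rows=[
    {"x": 1.7,"y": -3.4,"z": 0,"roll": 0,"claw": 1},
    {"x": 3.4,"y": -6.8,"z": 0,"roll": 0,"claw": 1},
    {"x": 5.1,"y": -10.2,"z": 0,"roll": 0,"claw": 1},
    {"x": 6.8,"y": -13.6,"z": 0,"roll": 0,"claw": 1},
    {"x": 8.5,"y": -17,"z": 0,"roll": 0,"claw": 1},
  ],
)

```text
clock: 22.52
eef_pos: [582.1, -247.2, 249.5]
tool_rot: [3.141, -0.002, -3.084]
force: [-0.2, -0.4, -1.4]
width: 8.9
```

Call:
send_rows(
  rows=[
    {"x": 1.5,"y": -3.8,"z": 0,"roll": 0,"claw": 1},
    {"x": 2.9,"y": -7.6,"z": 0,"roll": 0,"claw": 1},
    {"x": 2.9,"y": -7.6,"z": -4,"roll": 0,"claw": 1},
    {"x": 2.9,"y": -7.6,"z": -8,"roll": 0,"claw": 1},
    {"x": 2.9,"y": -7.6,"z": -8,"roll": 0,"claw": 1},
  ],
)

```text
clock: 22.93
eef_pos: [605.0, -319.8, 160.8]
tool_rot: [3.133, -0.016, -3.085]
force: [-1.1, 0.5, -3.2]
width: 9.1
```

Call:
send_rows(
  rows=[
    {"x": 0,"y": 0,"z": 0,"roll": 0,"claw": 1},
    {"x": 0,"y": 0,"z": 0,"roll": 0,"claw": 1},
    {"x": 0,"y": 0,"z": 0,"roll": 0,"claw": 1},
    {"x": 0,"y": 0,"z": 0,"roll": 0,"claw": 1},
  ],
)

```text
clock: 23.27
eef_pos: [612.7, -321.9, 173.7]
tool_rot: [-3.139, 0.004, -3.083]
force: [-0.6, 0.2, -0.9]
width: 9.3
```

```bash
python3 lumps.py w14 |head -1
python3 - <<'E'
from fun import *
for n in ['scene','side']:
    im,D=ctrl.get_image(n);w=cloud(n,D);hsv=cv2.cvtColor(im,cv2.COLOR_BGR2HSV)
    o=(hsv[...,0]<20)&(hsv[...,1]>150)&(np.hypot(w[...,0]-608,w[...,1]+261)<80)&(w[...,2]>55)&(w[...,2]<180)
    p=w[o];print(n,o.sum(),p.min(0).round(),p.max(0).round())
    zt=p[:,2].max()
    q=p[(p[:,2]>148)&(p[:,2]<160)];print(len(q),circ(q) if len(q)>10 else '',q.min(0).round(),q.max(0).round())
E
```

```text
[ 612.7 -321.9  173.7] [-3.139  0.004 -3.083] 23.27 [ 0.54  0.76 -0.17  1.45  0.15  0.93  1.95]
scene 1463 [ 552. -328.   78.] [ 666. -204.  180.]
243 (array([ 609.52552101, -264.70769212]), np.float64(55.05636633673357)) [ 552. -326.  148.] [ 666. -204.  160.]
side 1153 [ 551. -321.   73.] [ 662. -202.  176.]
215 (array([ 606.67792523, -259.28862661]), np.float64(54.55898493275638)) [ 551. -320.  148.] [ 662. -202.  159.]
```

Call:
send_rows(
  rows=[
    {"x": -0.1,"y": 0,"z": -2,"roll": 0,"claw": 1},
    {"x": -0.1,"y": 0,"z": -4,"roll": 0,"claw": 1},
    {"x": -0.1,"y": 0,"z": -5.4,"roll": 0,"claw": 1},
    {"x": -0.1,"y": 0,"z": -5.9,"roll": 0,"claw": 1},
    {"x": -0.1,"y": 0,"z": -5.9,"roll": 0,"claw": 1},
  ],
)

```text
clock: 23.83
eef_pos: [610.2, -321.6, 113.1]
tool_rot: [3.141, -0.0, -3.084]
force: [-0.0, 0.3, 1.1]
width: 9.1
```

Call:
send_rows(
  rows=[
    {"x": 0,"y": 0,"z": 0,"roll": 0,"claw": 1},
    {"x": 0,"y": 0,"z": -0.1,"roll": 0,"claw": 1},
    {"x": 0,"y": 0,"z": -0.1,"roll": 0,"claw": 1},
  ],
)

```text
clock: 24.08
eef_pos: [610.5, -321.9, 112.9]
tool_rot: [-3.141, 0.001, -3.084]
force: [-2.3, 1.0, 8.9]
width: 9.1
```

Call:
send_rows(
  rows=[
    {"x": 0,"y": 0,"z": 0,"roll": 0,"claw": 0.7},
    {"x": 0,"y": 0,"z": 0,"roll": 0,"claw": 0.6},
    {"x": 0,"y": 0,"z": 0,"roll": 0,"claw": 0.6},
    {"x": 0,"y": 0,"z": 3,"roll": 0,"claw": 0.6},
    {"x": 0,"y": 0,"z": 7,"roll": 0,"claw": 0.6},
  ],
)

```text
clock: 24.5
eef_pos: [607.4, -320.5, 177.2]
tool_rot: [3.137, -0.008, -3.084]
force: [1.2, -0.5, 1.0]
width: 34.2
```

Call:
send_rows(
  rows=[
    {"x": 0,"y": 0,"z": 4,"roll": 0,"claw": 0.6},
    {"x": -2,"y": 3.4,"z": 7,"roll": 0,"claw": 0.6},
    {"x": -4,"y": 6.8,"z": 9,"roll": 0,"claw": 0.6},
    {"x": -6,"y": 10.2,"z": 9,"roll": 0,"claw": 0.6},
    {"x": -8,"y": 13.8,"z": 9,"roll": 0,"claw": 0.6},
  ],
)

```text
clock: 24.92
eef_pos: [533.5, -188.8, 272.6]
tool_rot: [-3.14, 0.004, -3.086]
force: [1.1, 0.3, -0.6]
width: 34.1
```

Call:
send_rows(
  rows=[
    {"x": 0,"y": 3.8,"z": 0,"roll": 0,"claw": 0.6},
    {"x": 0,"y": 7.6,"z": 0,"roll": 0,"claw": 0.6},
    {"x": 0,"y": 7.6,"z": 0,"roll": 0,"claw": 0.6},
    {"x": 0,"y": 7.6,"z": 0,"roll": 0,"claw": 0.6},
    {"x": 0,"y": 7.6,"z": 0,"roll": 0,"claw": 0.6},
  ],
)

```text
clock: 25.33
eef_pos: [533.5, -114.0, 270.8]
tool_rot: [-3.141, 0.0, -3.084]
force: [0.2, -0.7, -0.2]
width: 34.1
```

```bash
python3 look.py w15 bar_knob clevis jar pin rack bar
python3 - <<'E'
from fun import *
w=np.load('w15.npy');im=cv2.imread('pics/w15.png');hsv=cv2.cvtColor(im,cv2.COLOR_BGR2HSV)
R=lambda m:cv2.minAreaRect(w[m][:,:2].astype(np.float32).copy()) if m.sum()>5 else None
b=(hsv[...,0]>100)&(hsv[...,0]<120)&(hsv[...,1]>150)&(abs(w[...,2]-12)<4)&(abs(w[...,0]-490)<150)&(abs(w[...,1])<170);print('plate',b.sum(),R(b))
y=(hsv[...,0]>20)&(hsv[...,0]<34)&(hsv[...,1]>140)&(abs(w[...,2]-115)<6);print('bar',y.sum(),R(y))
e=(abs(w[...,2]-125)<4)&(np.hypot(w[...,0]-478,w[...,1]+118)<60);print('ear',e.sum(),R(e))
k=(w[...,2]>140)&(w[...,2]<158)&(np.hypot(w[...,0]-657,w[...,1]-64)<50);print('knob',k.sum(),R(k),w[k].mean(0) if k.any() else '')
r=(abs(w[...,2]-55)<4)&(np.hypot(w[...,0]-505,w[...,1]+290)<70);print('rack',r.sum(),R(r))
g=(w[...,2]>83)&(w[...,2]<100)&(np.hypot(w[...,0]-505,w[...,1]+290)<50);print('grip',g.sum(),R(g),w[g].mean(0) if g.any() else '')
for i in 'beykrg'[:0]: pass
E
```

```text
[ 533.5 -114.   270.8] [-3.141  0.    -3.084] 25.33 [ 0.31  0.45 -0.21  1.77  0.12  0.93  1.67]
bar_knob 0.65 [461. 259.] 6097 [593.6  72.3 112.8] [499.  38. 102.] [673. 109. 115.]
bar_knob 0.55 [393. 166.] 25334 [503.5  10.9  25.6] [ 434. -150.    9.] [638. 113. 125.]
bar_knob 0.5 [139. 252.] 8433 [ 616.2 -282.8   79.9] [ 557. -322.   29.] [ 658. -213.  130.]
[]
clevis 0.56 [394. 165.] 24928 [503.3  10.8  25.8] [ 433. -150.    9.] [638. 112. 125.]
[(array([287., 142.]), 0.78), (array([145., 251.]), 0.58)]
jar 0.98 [393. 165.] 25696 [504.   11.3  25.3] [ 433. -151.    9.] [640. 115. 125.]
jar 0.47 [142. 252.] 8611 [ 616.1 -282.7   79.9] [ 556. -324.   25.] [ 659. -212.  130.]
[(array([380., 163.]), 0.96), (array([348., 158.]), 0.28)]
pin 0.58 [137. 125.] 764 [ 471.9 -271.4   74.7] [ 460. -284.   54.] [ 485. -264.   93.]
[(array([157., 123.]), 0.79), (array([361., 162.]), 0.3)]
rack 0.86 [153. 121.] 4448 [ 470.6 -263.8   53.6] [ 438. -312.   -1.] [ 508. -239.   56.]
rack 0.71 [133. 123.] 788 [ 471.7 -271.8   73.1] [ 459. -297.   54.] [ 484. -264.   93.]
[(array([160., 125.]), 0.84)]
b
[... 390 characters left out ...]
34), 81.12003326416016)
knob 0 None 
rack 3451 ((472.03887939453125, -276.8883972167969), (71.44975280761719, 69.93603515625), 84.17623138427734)
grip 340 ((508.95111083984375, -276.065185546875), (90.93953704833984, 17.177593231201172), 0.17597094178199768) [ 476.84013673 -274.99879595   90.88799384]Traceback (most recent call last):
  File "look.py", line 11, in <module>
    print([(np.round(r['uv']),round(r['confidence'],2)) for r in ctrl.place_of('wrist',q)])
                                                                 ~~~~~~~~~~~~~^^^^^^^^^^^
ValueError: it knows: bar_knob, brayer, clevis, funnel, funnel_mouth, funnel_tab, jar, lump, pin, rack, rest, scoop, slab, station, tape, tube
```

View pics/w15.png

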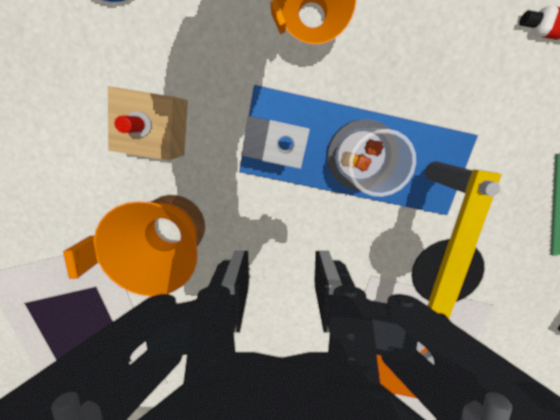

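Run:
```python
from fun import *
for n in ['scene','side']:
    im,D=ctrl.get_image(n);w=cloud(n,D)
    for r in ctrl.place_of(n,'bar_knob'): print(n,r['confidence'],ray(n,r['uv'],151).round(1))
    for r in ctrl.place_of(n,'clevis'): print(n,'clevis',r['confidence'],ray(n,r['uv'],125).round(1))
    for r in ctrl.place_of(n,'pin'): print(n,'pin',r['confidence'],ray(n,r['uv'],5).round(1))
    for r in ctrl.place_of(n,'rack'): print(n,'rack',r['confidence'],ray(n,r['uv'],0).round(1))
    k=(w[...,2]>143)&(w[...,2]<158)&(np.hypot(w[...,0]-659,w[...,1]-66)<25);print('knob',k.sum(),w[k].mean(0).round(1),w[k].min(0).round(),w[k].max(0).round())
```

```text
scene 0.76 [655.7  73.  151. ]
scene clevis 0.88 [ 480.2 -112.1  125. ]
scene clevis 0.29 [582.1 -88.6 125. ]
scene pin 0.53 [ 481.7 -276.1    5. ]
scene rack 0.8 [ 477.3 -277.9    0. ]
knob 31 [660.7  67.4 149.5] [652.  61. 143.] [668.  75. 157.]
side 0.79 [655.7  62.4 151. ]
side clevis 0.59 [ 479.6 -118.3  125. ]
side pin 0.44 [ 463.4 -270.7    5. ]
side rack 0.87 [ 464.6 -274.4    0. ]
knob 32 [657.3  72.6 148.4] [652.  66. 143.] [664.  78. 154.]
```

Call:
send_rows(
  rows=[
    {"x": 2,"y": 3.6,"z": 0,"roll": -3,"claw": 0.6},
    {"x": 4,"y": 7.2,"z": 0,"roll": -6,"claw": 0.6},
    {"x": 6,"y": 10.8,"z": 0,"roll": -9,"claw": 0.6},
    {"x": 8,"y": 14.4,"z": 0,"roll": -9,"claw": 0.6},
    {"x": 10,"y": 18,"z": 0,"roll": -9,"claw": 0.6},
  ],
)

```text
clock: 26.85
eef_pos: [634.0, 68.3, 270.8]
tool_rot: [-3.141, 0.0, 3.041]
force: [1.3, 0.8, 0.2]
width: 34.0
```

Call:
send_rows(
  rows=[
    {"x": 2.4,"y": 0,"z": -3,"roll": 0,"claw": 0.6},
    {"x": 2.4,"y": 0,"z": -3,"roll": 0,"claw": 0.6},
    {"x": 2.4,"y": 0,"z": -3,"roll": 0,"claw": 0.6},
    {"x": 2.4,"y": 0,"z": -3,"roll": 0,"claw": 0.6},
  ],
)

```text
clock: 27.18
eef_pos: [657.0, 66.0, 240.8]
tool_rot: [-3.141, -0.001, 3.041]
force: [-0.5, 0.1, 1.3]
width: 34.1
```

```bash
python3 lumps.py w16|head -1
python3 - <<'E'
from fun import *
w=np.load('w16.npy');im=cv2.imread('pics/w16.png');hsv=cv2.cvtColor(im,cv2.COLOR_BGR2HSV)
R=lambda m:cv2.minAreaRect(w[m][:,:2].astype(np.float32).copy()) if m.sum()>5 else None
y=(hsv[...,0]>20)&(hsv[...,0]<34)&(hsv[...,1]>140)&(abs(w[...,2]-115)<6);print('bar',y.sum(),R(y))
k=(w[...,2]>143)&(w[...,2]<158)&(np.hypot(w[...,0]-659,w[...,1]-66)<25);print('knob',k.sum(),R(k))
H=np.array([511.3,83.6])
a=np.radians(-5.3-np.arange(0,15)*93.5/14);print(((H+150*np.c_[np.cos(a),np.sin(a)])).round(1).tolist())
E
```

```text
[657.   66.  240.8] [-3.141e+00 -1.000e-03  3.041e+00] 27.18 [-0.04  0.65 -0.17  1.48  0.12  1.02  1.23]
bar 6060 ((596.0667724609375, 76.34580993652344), (23.980375289916992, 194.21751403808594), 84.51995086669922)
knob 261 ((659.794921875, 70.26850891113281), (13.260661125183105, 13.139131546020508), 8.87614631652832)
[[660.7, 69.7], [658.0, 52.5], [653.4, 35.6], [646.9, 19.4], [638.5, 4.1], [628.4, -10.2], [616.7, -23.2], [603.5, -34.7], [589.2, -44.6], [573.7, -52.8], [557.4, -59.1], [540.5, -63.5], [523.2, -65.9], [505.7, -66.3], [488.4, -64.6]]
```

Call:
send_rows(
  rows=[
    {"x": 0.3,"y": 0.4,"z": -3,"roll": 0,"claw": 0.6},
    {"x": 0.3,"y": 0.4,"z": -6,"roll": 0,"claw": 0.6},
    {"x": 0.3,"y": 0.4,"z": -6,"roll": 0,"claw": 0.6},
    {"x": 0.3,"y": 0.4,"z": -9,"roll": 0,"claw": 0.6},
    {"x": 0.3,"y": 0.4,"z": -11,"roll": 0,"claw": 0.6},
  ],
)

```text
clock: 27.65
eef_pos: [661.2, 69.8, 132.7]
tool_rot: [3.141, 0.003, 3.041]
force: [-1.1, 0.1, -0.0]
width: 34.2
```

Call:
send_rows(
  rows=[
    {"x": 0,"y": 0,"z": 0,"roll": 0,"claw": 0.7},
    {"x": 0,"y": 0,"z": 0,"roll": 0,"claw": 0.74},
    {"x": 0,"y": 0,"z": 0,"roll": 0,"claw": 0.74},
    {"x": 0,"y": 0,"z": 0,"roll": 0,"claw": 0.74},
  ],
)

```text
clock: 27.98
eef_pos: [661.9, 70.6, 133.5]
tool_rot: [3.141, 0.004, 3.041]
force: [-0.1, -0.3, -0.1]
width: 22.2
```

Call:
send_rows(
  rows=[
    {"x": -0.3,"y": -1.7,"z": 0,"roll": -6.7,"claw": 0.74},
    {"x": -0.7,"y": -3.4,"z": 0,"roll": -13.4,"claw": 0.74},
    {"x": -1.4,"y": -5.0,"z": 0,"roll": -20,"claw": 0.74},
    {"x": -2.2,"y": -6.6,"z": 0,"roll": -26.7,"claw": 0.74},
    {"x": -3.2,"y": -8.0,"z": 0,"roll": -33.4,"claw": 0.74},
  ],
)

```text
clock: 28.4
eef_pos: [629.8, -10.1, 132.8]
tool_rot: [3.138, 0.003, 2.453]
force: [-0.2, 1.8, -0.0]
width: 22.1
```

Call:
send_rows(
  rows=[
    {"x": -1.2,"y": -1.3,"z": 0,"roll": -6.7,"claw": 0.74},
    {"x": -2.5,"y": -2.5,"z": 0,"roll": -13.4,"claw": 0.74},
    {"x": -3.9,"y": -3.4,"z": 0,"roll": -20,"claw": 0.74},
    {"x": -5.5,"y": -4.3,"z": 0,"roll": -26.7,"claw": 0.74},
    {"x": -7.1,"y": -4.9,"z": 0,"roll": -33.4,"claw": 0.74},
  ],
)

```text
clock: 28.82
eef_pos: [558.6, -59.4, 132.7]
tool_rot: [3.137, 0.002, 1.87]
force: [1.6, -0.5, -0.0]
width: 22.4
```

Call:
send_rows(
  rows=[
    {"x": 0,"y": 0,"z": 0,"roll": 0,"claw": 0.74},
    {"x": 0,"y": 0,"z": 0,"roll": 0,"claw": 0.74},
  ],
)

```text
clock: 28.98
eef_pos: [558.2, -58.5, 132.2]
tool_rot: [3.139, 0.001, 1.878]
force: [-0.4, -0.4, 1.3]
width: 22.0
```

Call:
send_rows(
  rows=[
    {"x": -1.7,"y": -0.4,"z": 0,"roll": -6.7,"claw": 0.74},
    {"x": -3.4,"y": -0.7,"z": 0,"roll": -13.4,"claw": 0.74},
    {"x": -5.2,"y": -0.7,"z": 0,"roll": -20,"claw": 0.74},
    {"x": -6.5,"y": -0.6,"z": 0,"roll": -26,"claw": 0.74},
    {"x": -7.1,"y": -0.6,"z": 0,"roll": -26,"claw": 0.74},
  ],
)

```text
clock: 29.4
eef_pos: [486.6, -63.5, 131.2]
tool_rot: [3.141, -0.001, 1.423]
force: [0.7, 0.5, -0.9]
width: 22.0
```

Call:
send_rows(
  rows=[
    {"x": -0.3,"y": 0,"z": 0,"roll": 0,"claw": 0.74},
    {"x": -0.5,"y": 0,"z": 0,"roll": 0,"claw": 0.74},
    {"x": -0.5,"y": 0,"z": 0,"roll": 0,"claw": 0.74},
  ],
)

```text
clock: 29.65
eef_pos: [483.8, -63.9, 131.2]
tool_rot: [3.138, -0.001, 1.426]
force: [2.2, 1.4, 0.3]
width: 22.0
```

Call:
send_rows(
  rows=[
    {"x": -0.3,"y": 0,"z": 0,"roll": 0,"claw": 0.74},
    {"x": -0.5,"y": 0,"z": 0,"roll": 0,"claw": 0.74},
    {"x": -0.5,"y": 0,"z": 0,"roll": 0,"claw": 0.74},
  ],
)

```text
clock: 29.9
eef_pos: [483.5, -64.4, 131.6]
tool_rot: [3.128, -0.0, 1.425]
force: [11.6, 0.9, -5.1]
width: 22.6
```

Call:
send_rows(
  rows=[
    {"x": 0.9,"y": 0,"z": 0,"roll": 0,"claw": 0.7},
    {"x": 0.9,"y": 0,"z": 0,"roll": 0,"claw": 0.6},
    {"x": 0.9,"y": 0,"z": 2,"roll": 0,"claw": 0.6},
    {"x": 0.9,"y": 0,"z": 6,"roll": 0,"claw": 0.6},
    {"x": 0.9,"y": -2,"z": 10,"roll": 0,"claw": 0.6},
  ],
)

```text
clock: 30.32
eef_pos: [483.6, -79.8, 227.8]
tool_rot: [-3.135, -0.002, 1.428]
force: [0.9, -0.1, -0.9]
width: 34.4
```

Call:
send_rows(
  rows=[
    {"x": 0,"y": -4,"z": 0,"roll": 0,"claw": 0.6},
    {"x": 0,"y": -8,"z": 0,"roll": 0,"claw": 0.6},
    {"x": 0,"y": -8,"z": 0,"roll": 0,"claw": 0.6},
    {"x": 0,"y": -8,"z": 0,"roll": 0,"claw": 0.6},
    {"x": 0,"y": -8,"z": 0,"roll": 0,"claw": 0.6},
  ],
)

```text
clock: 30.73
eef_pos: [484.5, -162.7, 227.4]
tool_rot: [-3.139, -0.001, 1.422]
force: [-0.0, 0.4, 0.3]
width: 34.2
```

```bash
python3 lumps.py w17|head -1
python3 - <<'E'
from fun import *
w=np.load('w17.npy');im=cv2.imread('pics/w17.png');hsv=cv2.cvtColor(im,cv2.COLOR_BGR2HSV)
R=lambda m:cv2.minAreaRect(w[m][:,:2].astype(np.float32).copy()) if m.sum()>5 else None
y=(hsv[...,0]>20)&(hsv[...,0]<34)&(hsv[...,1]>140)&(abs(w[...,2]-115)<6);print('bar',y.sum(),R(y))
e=(abs(w[...,2]-125)<3)&(np.hypot(w[...,0]-478,w[...,1]+118)<60);print('ear',e.sum(),R(e))
r=(abs(w[...,2]-55)<4)&(np.hypot(w[...,0]-472,w[...,1]+277)<70);print('rack',r.sum(),R(r))
g=(w[...,2]>84)&(w[...,2]<100)&(np.hypot(w[...,0]-475,w[...,1]+277)<40);print('grip',g.sum(),R(g))
for q in ['clevis','pin','rack']:
    for d in ctrl.place_of('wrist',q)[:2]: print(q,d['confidence'],np.round(d['uv']),ray('wrist',d['uv'],{'clevis':125,'pin':5,'rack':0}[q]).round(1))
hole=(np.hypot(w[...,0]-480.5,w[...,1]+114)<7);print('hole z',np.percentile(w[...,2][hole],[10,50,90]))
E
```

```text
[ 484.5 -162.7  227.4] [-3.139e+00 -1.000e-03  1.422e+00] 30.73 [ 0.03  0.47  0.35  1.92 -0.22  0.79  0.35]
bar 3650 ((490.39849853515625, -50.38205337524414), (89.10447692871094, 23.348981857299805), 81.54924774169922)
ear 2977 ((482.06622314453125, -106.16140747070312), (87.48977661132812, 35.73459243774414), 82.01708984375)
rack 2807 ((473.70269775390625, -274.7071533203125), (71.29644012451172, 69.98645782470703), 84.58234405517578)
grip 260 ((473.4750061035156, -274.0336608886719), (17.567028045654297, 17.0248966217041), 37.15035629272461)
clevis 0.63 [269. 156.] [ 483.  -113.4  125. ]
pin 0.72 [283. 272.] [ 470.7 -275.9    5. ]
rack 0.71 [286. 268.] [ 475.5 -273.     0. ]
hole z [ 10.72838978 102.04577582 123.60595489]
```

View pics/w17.png

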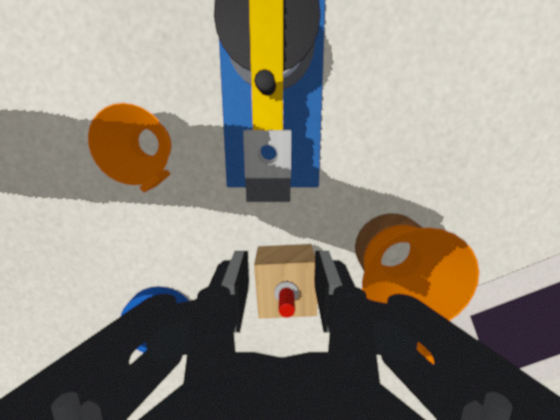

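Call:
send_rows(
  rows=[
    {"x": -0.4,"y": -4,"z": 0,"roll": 0,"claw": 0.5},
    {"x": -0.8,"y": -8,"z": -2,"roll": 0,"claw": 0.5},
    {"x": -1.1,"y": -11.2,"z": -5,"roll": 0,"claw": 0.5},
    {"x": -1.1,"y": -11.2,"z": -8.5,"roll": 0,"claw": 0.5},
    {"x": -1.1,"y": -11.2,"z": -10.5,"roll": 0,"claw": 0.5},
  ],
)

```text
clock: 31.35
eef_pos: [472.5, -276.5, 120.0]
tool_rot: [-3.138, 0.0, 1.419]
force: [-0.3, 1.8, -0.1]
width: 42.6
```

Call:
send_rows(
  rows=[
    {"x": 0,"y": 0,"z": 0,"roll": 0,"claw": 0.5},
    {"x": 0,"y": 0,"z": 0,"roll": 0,"claw": 0.5},
    {"x": 0,"y": 0,"z": 0,"roll": 0,"claw": 0.5},
  ],
)

```text
clock: 31.6
eef_pos: [475.5, -274.7, 124.1]
tool_rot: [3.14, 0.0, 1.424]
force: [0.1, -0.0, -0.4]
width: 42.9
```

```bash
python3 - <<'E'
from fun import *
# hole centre from w17
w=np.load('w17.npy');im=cv2.imread('pics/w17.png')
z=w[...,2];sub=np.s_[120:190,235:300]
h=((np.hypot(w[...,0]-481,w[...,1]+114)<40)|np.isnan(z))
ear=(abs(z-125)<4).astype(np.uint8)[sub]
inv=1-ear;n,l,s,c=cv2.connectedComponentsWithStats(inv)
for i in range(1,n):
    x,y,ww,hh,a=s[i]
    if 20<a<800: print('comp',c[i]+[235,120],a,(ww,hh))
g=cv2.cvtColor(im,cv2.COLOR_BGR2GRAY)[130:180,245:295];np.set_printoptions(linewidth=250);print(g[10:40:1,8:42:1])
E
python3 lumps.py w18|head -1
python3 - <<'E'
from fun import *
w=np.load('w18.npy')
R=lambda m:cv2.minAreaRect(w[m][:,:2].astype(np.float32).copy()) if m.sum()>5 else None
g=(w[...,2]>88)&(w[...,2]<99)&(np.hypot(w[...,0]-473,w[...,1]+275)<30);print('grip',g.sum(),R(g),w[g].mean(0),ctrl.read_state()['eef_pos'])
E
```

```text
comp [267.40636042 154.02473498] 283 (np.int32(19), np.int32(19))
[[110 107 111 ... 191 191 191]
 [108 109 110 ... 190 191 192]
 [109 108 109 ... 191 190 191]
 ...
 [109 106 108 ... 168 167 165]
 [108 107 108 ... 138 136 139]
 [107 108 107 ... 115 113 116]]
[ 475.5 -274.7  124.1] [3.14  0.    1.424] 31.6 [ 0.3   0.67  0.27  1.92 -0.3   0.6   0.61]
grip 679 ((473.30438232421875, -275.7228088378906), (17.28581428527832, 17.07062339782715), 38.257083892822266) [ 473.5794963  -275.01406677   92.18471002] [ 475.82816833 -274.88843249  124.56936443]
```

Call:
send_rows(
  rows=[
    {"x": -0.2,"y": 0,"z": -2.5,"roll": 0,"claw": 0.5},
    {"x": -0.2,"y": 0,"z": -5.2,"roll": 0,"claw": 0.5},
    {"x": -0.2,"y": 0,"z": -5.2,"roll": 0,"claw": 0.5},
    {"x": -0.2,"y": 0,"z": -5.2,"roll": 0,"claw": 0.7},
    {"x": -0.2,"y": 0,"z": -5.2,"roll": 0,"claw": 1},
  ],
)

```text
clock: 32.07
eef_pos: [473.5, -275.5, 72.8]
tool_rot: [3.139, 0.001, 1.423]
force: [-1.1, 0.2, 1.4]
width: 19.7
```

Call:
send_rows(
  rows=[
    {"x": 0,"y": 0,"z": 0,"roll": 0,"claw": 1},
    {"x": 0,"y": 0,"z": 0,"roll": 0,"claw": 1},
    {"x": 0,"y": 0,"z": 0,"roll": 0,"claw": 1},
  ],
)

```text
clock: 32.32
eef_pos: [473.7, -275.7, 73.0]
tool_rot: [3.138, 0.001, 1.423]
force: [0.1, 0.1, 7.7]
width: 16.2
```

Call:
send_rows(
  rows=[
    {"x": 0,"y": 0,"z": 2,"roll": 0,"claw": 1},
    {"x": 0,"y": 0,"z": 5,"roll": 0,"claw": 1},
    {"x": 0,"y": 0,"z": 8.5,"roll": 0,"claw": 1},
    {"x": 0,"y": 0,"z": 12,"roll": 0,"claw": 1},
    {"x": 0,"y": 0,"z": 12,"roll": 0,"claw": 1},
  ],
)

```text
clock: 32.73
eef_pos: [475.8, -277.7, 198.0]
tool_rot: [3.129, 0.004, 1.422]
force: [1.1, -1.1, -0.1]
width: 16.4
```

Call:
send_rows(
  rows=[
    {"x": 0.2,"y": 1,"z": 3,"roll": 0,"claw": 1},
    {"x": 0.6,"y": 4.5,"z": 3,"roll": 0,"claw": 1},
    {"x": 0.9,"y": 8,"z": 3,"roll": 0,"claw": 1},
    {"x": 0.9,"y": 10.5,"z": 3,"roll": 0,"claw": 1},
    {"x": 0.9,"y": 10.5,"z": 3,"roll": 0,"claw": 1},
  ],
)

```text
clock: 33.15
eef_pos: [481.7, -163.2, 221.1]
tool_rot: [-3.141, -0.005, 1.43]
force: [-1.1, -0.7, -1.9]
width: 16.4
```

Call:
send_rows(
  rows=[
    {"x": 0,"y": 0,"z": 0,"roll": 0,"claw": 1},
    {"x": 0,"y": 0,"z": 0,"roll": 0,"claw": 1},
    {"x": 0,"y": 0,"z": 0,"roll": 0,"claw": 1},
    {"x": 0,"y": 0,"z": 0,"roll": 0,"claw": 1},
    {"x": 0,"y": 0,"z": 0,"roll": 0,"claw": 1},
  ],
)

```text
clock: 33.57
eef_pos: [481.2, -171.2, 221.0]
tool_rot: [3.142, 0.0, 1.42]
force: [-0.2, -0.5, -0.6]
width: 16.2
```

```bash
cat > hole.py <<'E'
from fun import *
def hole():
    s0=ctrl.read_state()['eef_pos'];im,D=ctrl.get_image('wrist');s1=ctrl.read_state();w=cloud('wrist',D);z=w[...,2]
    cv2.imwrite('pics/hole.png',im)
    near=np.hypot(w[...,0]-481,w[...,1]+114)<45
    v,u=np.where(near&(abs(z-125)<5));a,b,c,d=v.min(),v.max(),u.min(),u.max()
    inv=(~(abs(z-125)<5)).astype(np.uint8)[a:b+1,c:d+1];n,l,st,ce=cv2.connectedComponentsWithStats(inv)
    for i in range(1,n):
        x,y,ww,hh,A=st[i]
        if A>60 and 0.6<ww/hh<1.6 and x>0 and y>0 and x+ww<d-c+1:
            m=[np.array(ce[i])+[c,a]];print('hole',m[0].round(1),A,(ww,hh),ray('wrist',m[0],125).round(2))
    e=near&(abs(z-125)<2);p=w[e];print('ear z',np.median(p[:,2]))
    print('eef',s0.round(1),s1['eef_pos'].round(1),s1['tool_rot'].round(4))
    return w
w=hole()
E
python3 hole.py; sleep 0; python3 hole.py
```

```text
hole [269.1 142.6] 309 (np.int32(20), np.int32(20)) [ 481.53 -112.62  125.  ]
ear z 124.10047448531029
eef [ 481.2 -171.2  221. ] [ 481.2 -171.1  220.9] [3.1416e+00 3.0000e-04 1.4205e+00]
hole [269.2 143. ] 308 (np.int32(20), np.int32(21)) [ 481.51 -112.72  125.  ]
ear z 124.10913865608427
eef [ 481.2 -171.1  220.9] [ 481.2 -170.8  220.9] [-3.1416e+00  2.0000e-04  1.4210e+00]
```

Call:
send_rows(
  rows=[
    {"x": 0,"y": 3,"z": 0,"roll": 0,"claw": 1},
    {"x": 0,"y": 5.8,"z": 0,"roll": 0,"claw": 1},
    {"x": 0,"y": 5.8,"z": -1,"roll": 0,"claw": 1},
    {"x": 0,"y": 5.8,"z": -2,"roll": 0,"claw": 1},
    {"x": 0,"y": 5.8,"z": -2,"roll": 0,"claw": 1},
  ],
)

```text
clock: 34.08
eef_pos: [480.2, -112.3, 199.3]
tool_rot: [-3.139, 0.0, 1.422]
force: [-0.2, 0.5, -1.2]
width: 16.4
```

Call:
send_rows(
  rows=[
    {"x": 0,"y": 0,"z": 0,"roll": 0,"claw": 1},
    {"x": 0,"y": 0,"z": 0,"roll": 0,"claw": 1},
    {"x": 0,"y": 0,"z": 0,"roll": 0,"claw": 1},
    {"x": 0,"y": 0,"z": 0,"roll": 0,"claw": 1},
    {"x": 0,"y": 0,"z": 0,"roll": 0,"claw": 1},
  ],
)

```text
clock: 34.5
eef_pos: [481.5, -112.6, 201.2]
tool_rot: [3.141, 0.0, 1.422]
force: [-0.3, -0.2, -0.8]
width: 16.2
```

Run:
```python
from fun import *
s=ctrl.read_state();print(s['eef_pos'].round(1),s['tool_rot'].round(4))
R=lambda p:cv2.minAreaRect(p[:,:2].astype(np.float32).copy())
for n in ['scene','side']:
    im,D=ctrl.get_image(n);w=cloud(n,D);cv2.imwrite(f'pics/{n}3.png',im)
    cv2.imwrite(f'pics/c{n}.png',cv2.resize(im[130:240,200:360],None,fx=5,fy=5,interpolation=cv2.INTER_CUBIC))
a=cv2.imread('pics/cscene.png');b=cv2.imread('pics/cside.png');cv2.imwrite('pics/cc.png',cv2.resize(np.hstack([a[:,100:600],b[:,200:700]]),None,fx=.8,fy=.8))
```

```text
[ 481.5 -112.6  201.2] [3.141  0.     1.4215]
```

View pics/cc.png

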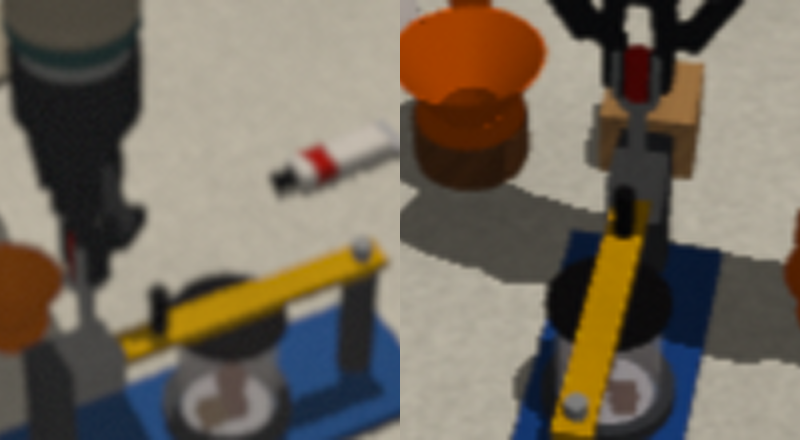

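Call:
send_rows(
  rows=[
    {"x": 0,"y": 0,"z": -0.5,"roll": 0,"claw": 1},
    {"x": 0,"y": 0,"z": -1,"roll": 0,"claw": 1},
    {"x": 0,"y": 0,"z": -1.4,"roll": 0,"claw": 1},
    {"x": 0,"y": 0,"z": -1.4,"roll": 0,"claw": 1},
    {"x": 0,"y": 0,"z": -1.4,"roll": 0,"claw": 1},
  ],
)

```text
clock: 35.02
eef_pos: [481.1, -112.0, 186.5]
tool_rot: [-3.141, -0.0, 1.422]
force: [0.3, 1.2, -0.8]
width: 16.2
```

Call:
send_rows(
  rows=[
    {"x": 0,"y": 0,"z": -0.5,"roll": 0,"claw": 1},
    {"x": 0,"y": 0,"z": -1,"roll": 0,"claw": 1},
    {"x": 0,"y": 0,"z": -1.5,"roll": 0,"claw": 1},
    {"x": 0,"y": 0,"z": -2,"roll": 0,"claw": 1},
    {"x": 0,"y": 0,"z": -2,"roll": 0,"claw": 1},
  ],
)

```text
clock: 35.43
eef_pos: [480.7, -111.9, 165.8]
tool_rot: [-3.14, -0.0, 1.422]
force: [0.1, 0.1, -1.4]
width: 16.2
```

Call:
send_rows(
  rows=[
    {"x": 0,"y": 0,"z": -0.6,"roll": 0,"claw": 1},
    {"x": 0,"y": 0,"z": -1.2,"roll": 0,"claw": 1},
    {"x": 0,"y": 0,"z": -1.8,"roll": 0,"claw": 1},
    {"x": 0,"y": 0,"z": -2.2,"roll": 0,"claw": 1},
    {"x": 0,"y": 0,"z": -2.3,"roll": 0,"claw": 1},
  ],
)

```text
clock: 35.85
eef_pos: [480.8, -112.0, 143.0]
tool_rot: [-3.14, -0.0, 1.422]
force: [0.0, -0.1, 0.4]
width: 16.8
```

Call:
send_rows(
  rows=[
    {"x": 0,"y": 0,"z": 0,"roll": 0,"claw": 1},
    {"x": 0,"y": 0,"z": 0,"roll": 0,"claw": 1},
  ],
)

```text
clock: 36.02
eef_pos: [481.4, -112.1, 144.0]
tool_rot: [3.142, 0.0, 1.422]
force: [0.5, 0.0, -0.9]
width: 16.0
```

Call:
send_rows(
  rows=[
    {"x": 0,"y": 0,"z": -0.2,"roll": 0,"claw": 1},
    {"x": 0,"y": 0,"z": -0.3,"roll": 0,"claw": 1},
    {"x": 0,"y": 0,"z": -0.3,"roll": 0,"claw": 1},
  ],
)

```text
clock: 36.27
eef_pos: [481.8, -112.2, 142.9]
tool_rot: [3.14, -0.001, 1.422]
force: [-3.3, 0.7, 17.4]
width: 16.2
```

Home (17 N contact). Release and check.

Call:
send_rows(
  rows=[
    {"x": 0,"y": 0,"z": 0.2,"roll": 0,"claw": 0.8},
    {"x": 0,"y": 0,"z": 0.2,"roll": 0,"claw": 0.5},
    {"x": 0,"y": 0,"z": 0.2,"roll": 0,"claw": 0.5},
    {"x": 0,"y": 0,"z": 2,"roll": 0,"claw": 0.5},
    {"x": 0,"y": 0,"z": 6,"roll": 0,"claw": 0.5},
  ],
)

```text
clock: 36.68
eef_pos: [478.4, -111.2, 198.0]
tool_rot: [-3.132, 0.0, 1.422]
force: [1.2, -0.5, -0.4]
width: 42.7
```

Call:
send_rows(
  rows=[
    {"x": 0,"y": 0,"z": 4,"roll": 0,"claw": 0.5},
    {"x": 0,"y": -4,"z": 8,"roll": 0,"claw": 0.5},
    {"x": 0,"y": -7,"z": 10,"roll": 0,"claw": 0.5},
    {"x": 0,"y": -7,"z": 10,"roll": 0,"claw": 0.5},
    {"x": 0,"y": -7,"z": 10,"roll": 0,"claw": 0.5},
  ],
)

```text
clock: 37.1
eef_pos: [482.0, -185.8, 303.1]
tool_rot: [3.136, 0.002, 1.417]
force: [0.6, -0.0, 0.6]
width: 43.0
```

```bash
python3 lumps.py w20
python3 - <<'E'
from fun import *
w=np.load('w20.npy');im=cv2.imread('pics/w20.png');hsv=cv2.cvtColor(im,cv2.COLOR_BGR2HSV)
red=((hsv[...,0]<6)|(hsv[...,0]>174))&(hsv[...,1]>150)&(np.hypot(w[...,0]-481,w[...,1]+113)<30);p=w[red];print('pin red z max',np.percentile(p[:,2],[5,50,98]).round(1),p.mean(0).round(1))
for n in ['scene','side']:
    im,D=ctrl.get_image(n);w=cloud(n,D);hsv=cv2.cvtColor(im,cv2.COLOR_BGR2HSV);cv2.imwrite(f'pics/{n}f.png',im)
    print([ (q,np.nanmedian(w[r['region']],0).round(),round(r['confidence'],2)) for q in ['lump1','scoop','brayer','tape','tube'] for r in ctrl.regions_of(n,q)[:2]])
    o=(hsv[...,0]<20)&(hsv[...,1]>150)&(np.hypot(w[...,0]-608,w[...,1]+261)<75)&(w[...,2]>86)&(w[...,2]<100);q=w[o];print('funnel rim',len(q),q.min(0).round(),q.max(0).round(),circ(q))
    y=(hsv[...,0]>20)&(hsv[...,0]<34)&(hsv[...,1]>120)&(abs(w[...,2]-115)<8);print('bar',cv2.minAreaRect(w[y][:,:2].astype(np.float32).copy()))
a=cv2.imread('pics/scenef.png')[130:340,130:450];b=cv2.imread('pics/sidef.png')[120:420,170:400]
cv2.imwrite('pics/fin.png',np.hstack([cv2.resize(a,(460,302)),cv2.resize(b,(232,302))]))
E
```

```text
[ 482.  -185.8  303.1] [3.136e+00 2.000e-03 1.417e+00] 37.1 [ 0.02  0.39  0.41  1.82 -0.18  0.97  0.35]
[158. 121.] 650 [330.  -84.2  24.6] [340.4 -86.6  45.3  44.5  27.8]
[357. 197.] 229 [ 578.7 -224.5   19.7] [ 587.1 -232.2   77.1   24.1   38.9]
[383. 222.] 170 [ 620.5 -273.1   22.2] [ 614.7 -266.6   43.7   19.    39.4]
pin red z max [159.2 160.4 161.7] [ 481.1 -109.1  160.4]
[('scoop', array([534., 351.,  33.]), 0.93), ('scoop', array([506., -41.,  18.]), 0.7), ('brayer', array([733., 358.,  28.]), 0.59), ('tape', array([ 297., -323.,   21.]), 0.74), ('tube', array([ 299., -327.,   19.]), 0.58), ('tube', array([339., 203.,  16.]), 0.56)]
funnel rim 406 [ 549. -327.   86.] [ 665. -205.  100.] (array([ 608.30937996, -263.87941866]), np.float64(53.45937898875321))
bar ((496.1590270996094, 2.1561355590820312), (190.11898803710938, 36.333290100097656), 80.41011810302734)
[('lump1', array([ 607., -283.,   74.]), 0.58), ('lump1', array([ 464., -263.,   53.]), 0.36), ('scoop', array([526., 355.,  18.]), 0.62), ('scoop', array([ 286., -314.,   16.]), 0.34), ('brayer', array([725., 372.,  28.]), 0.61), ('tape', array([ 290., -317.,   15.]), 0.65), ('tube', array([335., 222.,  17.]), 0.73)]
funnel rim 244 [ 550. -322.   86.] [ 659. -202.  100.] (array([ 604.69666003, -259.85860029]), np.float64(53.85335886138959))
bar ((495.9971618652344, 2.5238876342773438), (201.01510620117188, 24.23638153076172), 81.418212890625)
```

View pics/fin.png

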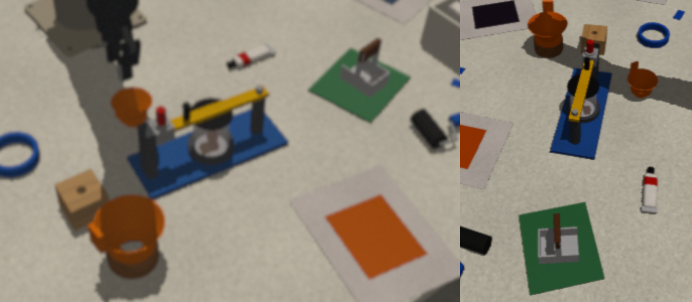

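```bash
python3 -c "
from cell import ctrl
print(ctrl.finish_job())"
```

```text
the job is handed in; nothing more can be done
None
```

The whole job was done in the order asked and handed in; the hand-in gives no verdict.

- **Lumps:** The tool only turns about the vertical, so I could not tilt the scoop and pour. I held it by the handle and jerked it so both lumps slid out onto the bench. I set the scoop back on the slab and dropped those two and the one spilled lump through the funnel one by one.
- **Closing up:** I stood the funnel in the rest, swung the bar to its stop and put the pin home.

**Last checks:**
- I saw three lumps in the jar before closing it. The last pictures show no lump left on the bench or in the scoop, which stands upright on the slab. I never looked straight into the scoop under its handle, but the views from several sides showed it empty.
- The funnel rim is centred on the rest to within about 4 mm and looks level.
- The bar lies along the station axis. Before the pin went in, I could see through both ears and the eye.
- The pin's top is at about 162 mm (163 mm when fully home), and it took about 17 N when it seated.
- The brayer, tape roll and paint tube are where they were, as near as the cameras can tell.

Nothing failed. The detector gave two weak "lump" hits in the last side picture, but both were part of the funnel and the rack. The scene and side cameras differed by a few millimetres on position, so I used the wrist camera for fine alignment. I viewed 16 pictures, two over the budget of 14.

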